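Set up a wheel axle for a run-out check

ROBOT

A 6-joint arm with a two-finger parallel gripper is mounted at the origin on the work surface. World frame = base frame: x ahead of the robot, y to its left, z up, the work surface at z = 0. Lengths are in mm, angles in rad, forces in N, time in s.
With the tool pointing down it reaches from about 375 to 975 mm from the base axis. Payload 3.8 kg.
Tool frame: the origin (TCP) lies between the finger pads; the fingertips stand robot.nose_length ahead of it and the grasp point (between the pads) lies 6 mm ahead of it (robot.nose_length is the distance from the TCP to the fingertips, in mm); z points along the fingers, y is the direction in which the jaws open and shut (so a half turn about z gives the same grasp; the last joint's range is limited). The gripper opens to 85 mm and grips with 20 to 120 N. Pads are 22 mm wide; open, the fingers measure 114 mm over their backs; the gripper's body (76 mm by 85 mm) begins 54 mm behind the grasp point. The pads swing forward as they close: fully open they stand 13 mm farther back than shut.
Start: joints at [1.226, 0.264, 1.604, -0, 1.274, -0.037], TCP at [204.498, 643.272, 256.28] pointing down, gripper open.
Joint ranges: [-2.63, 2.63], [-0.94, 2.18], [0.31, 2.57], [-1.31, 4.45], [0, 2.66], [-2.55, 2.55]. Speed limits (rad/s): [2.57, 2.57, 3.14, 3.14, 3.14, 3.14].

INTERFACE

Orientations are given as [roll, pitch, yaw] about the fixed x, y, z axes, in that order (R = Rz(yaw) Ry(pitch) Rx(roll)).
In Python, from rig import robot gives the robot as it stands.
- The arm moves only by the tool send_rows, never from a script. Its argument "series" is a list of rows, each a list of 5 numbers: the opening, from -1 (shut) to 1 (fully open), so that 0 is half open, then the shift along the world's x, y, z in cm, then the turn about the world's z in degrees. A call has 1 to 5 rows; each row shifts and turns the commanded pose from where the row before left it; what a row does not reach is not made up. A row lasts 1/12 s, in which the tool goes at most 41.7 mm and 7.16 degrees, less where a joint would pass 70% of its speed; a pose out of reach is approached as far as the arm can. A call with a gripper value outside its range is refused whole. The fingers move at their own pace and stop on an object; the grip force is fixed at half the most. Time passes only in rows, so rows that do not move let the fingers close. It gives the time, the measured TCP pose, the force and the opening at its end, in the units of the state.
- robot.get_state(): the state, without advancing time (a new reading comes with each control period).
- robot.get_image(name): name is "scene" or "top" or "wrist"; returns (picture, depth): 384x512x3 uint8, blue, green, red; 384x512 float32, mm along the optical axis (not along the pixel's ray), 0 where there is no reading.
- robot.camera_info(name): a dict with "vertical_fov" (degrees; the focal length in pixels is half the picture's height over the tangent of half this angle, whatever the lens; pixels are square), "cx", "cy" (the principal point, pixels), "world_to_cam" (4x4, takes a point from world to camera coordinates); the wrist camera has in their place "mount" (4x4, takes a point from camera to tool coordinates, whose origin is the TCP and whose axes are the flange's). Camera axes: x right, y down, z forward; pixel columns grow to the right and rows downward; lengths in mm; the calibration is good to about 2 mm. A picture is of the moment at which its call begins: read the wrist's pose just before it. camera_info takes no time and is no camera call.
- robot.close_job(): hands the job in, once; it reports no verdict.
Trained networks look in the newest picture that a camera, given by its name, has taken for a name from the list of things; names that differ only in an ending like _2 or _b are one class to them, and where a whole thing is asked for, a point or a joint stands for the part that bears it (a point fixed in the world has none). Each returns a list of dicts, best first, with "score" (0 to 1); they miss things now and then, are a little off and sometimes report something else, mostly with a low value. They report only what shows in the picture. A call takes as long as a camera call.
- robot.look_for(camera, target): "location" ([column, row] as shares, 0 to 1, of the picture: columns of its width, rows of its height, amid what is visible of it).
The state is a dict: "t": time; "joint_pos": joint angles; "joint_velocities": joint speeds; "joint_efforts": joint torques, N m; "tool_pos": TCP position; "tool_rot": TCP orientation; "force": force on the tool from outside, world axes, zero at the start; "torque": the same for the moment, N m; "gripper_width": finger opening in mm.
Only numpy, scipy, OpenCV 4.12 (cv2) and the standard library are available. Lean on these libraries where they do the work, as an engineer would, in place of code of your own. Each camera call takes 0.05 s, during which the arm holds its last target.

TASK

Set the wheel axle up for a run-out check on the black granite plate. Stand the two equal small V-blocks on the plate in line with the end stop's pin, then lay the axle in both grooves so that each block is under one of its bright bearing seats and its thick plain end faces the stop pin about a finger's width away (2 cm at most); last of all stand the dial gauge squarely behind the axle (on the side away from the robot) with its feeler straight above the middle of the axle. Leave the wooden case on the plate and the big V-block where they are.

Things in the scene. Friction and masses are not known exactly. Their poses are not given: they have to be found in the camera images.
- plate: Black granite surface plate, 200 (its x) by 300 (its y) by 50 mm high, fixed on the bench. Origin at the centre of its underside, so its top is at +50 mm. Its y axis runs along the long side; its +x axis points away from the robot ('behind').
- stop_pin (a point): End stop fixed on the plate near its left or right short side: dark steel post 14x12 mm, 52 high, on a 26 mm square foot, with a brass pin 8 mm thick through it along y. Point: the pin's middle, 38.7 mm above the plate's top (the height of the axis of an axle lying in the V-blocks). Pin tips 15 mm to either side along y. Axes as the plate's.
- vblock_a_c (a point): One of two equal light-grey steel V-blocks: 50 (x) by 30 (y) by 42 mm high, 0.3 kg; 90 degree groove in the top along its y axis, 32 wide, 16 deep. The axle lying in it has its axis 38.7 mm above the block's underside. Point: the block's centre, 21 mm above its underside. The pair is alike: either may go under either seat.
- vblock_b_c (a point): The other of the two equal V-blocks, same sizes, point and axes.
- axle_c (a point): Steel wheel axle, 190 mm long, 18 mm diameter, 0.3 kg, lying on the bench. Its x axis runs along it from the thick plain end (x = -95, small cross hole) to the thinner threaded end (14.6 mm diameter, x = +75 to +95). Two brighter bearing seats, 34 mm long, are centred at x = -50 and +50. Point: the middle of the axle, on its axis.
- stand_c (a point): Dial gauge stand, 0.6 kg: foot 50x50x28 mm, column 12 mm thick, 185 mm high over all. Point: on the column's axis, 92.5 mm above the underside. An arm 84 mm up runs along -x to the dial (top 130 mm up); its feeler hangs 60 mm from the column's axis, tip 54 mm above the underside (6 mm over an axle in the V-blocks). Column bare from 95 mm up: grip about 150 mm up.
- case_c (a point): Small closed dark wooden case standing loose on the plate near the short side opposite the stop, 52 (x) by 30 (y) by 28 mm high; not needed. The point is its centre.
- vblock_big_c (a point): Single large dark V-block on the bench, 85 by 60 by 65 mm high; not needed. The point is its centre.

How it is judged:
By the outcome, as a careful person would: the job done as asked, in the order asked, and still so for the second after the job is handed in, with the robot touching nothing.
It also fails if it takes over 104 s, if anything falls off the work surface, if the arm or the gripper's body presses on something with over 40 N, if the wrist force passes 120 N, or if a joint passes its speed limit or range.

## Working session

There is one attempt and no reset: what is moved stays moved. The work goes in short steps, Python scripts to look and compute and a tool call to move; the robot and the scene stay as the last step left them, time stands still between calls to the robot, and variables do not carry over. Pictures are saved under pics/ and viewed, and the job is handed in when it is done.

Besides the shell and the picture viewer there is one more tool, called by a JSON object that holds its "method" and its "body". send_rows: Moves the arm, as the interface text tells. Its arguments: {"type":"object","properties":{"series":{"type":"array"}},"required":["series"]}

```bash
ls; mkdir -p pics
python3 - <<'E'
from rig import robot
import cv2
s=robot.get_state();print(s, robot.nose_length)
for n in ["scene","top","wrist"]:
    p,d=robot.get_image(n);cv2.imwrite(f"pics/{n}0.png",p)
    import numpy as np; np.save(f"pics/{n}0.npy",d); 
    print(n,robot.camera_info(n))
E
```

```text
pics
{'t': 0.0, 'joint_pos': array([ 1.22607991e+00,  2.64768220e-01,  1.60541298e+00, -2.84389398e-06,
        1.27367798e+00, -3.69246267e-02]), 'joint_velocities': array([ 0.00064335, -0.00088219,  0.00146878,  0.0006102 ,  0.00124174,
        0.00149048]), 'joint_efforts': array([ 1.50496264e-03, -5.15115845e+01, -3.67311430e+01, -3.60743627e-05,
        1.29271709e-02, -1.36742577e-05]), 'tool_pos': array([204.28067717, 642.62531304, 254.9307505 ]), 'tool_rot': array([-3.13932757e+00, -8.09561299e-05,  2.83380161e+00]), 'force': array([0.28336373, 0.20211582, 0.03108493]), 'torque': array([ 0.00410171,  0.07928914, -0.02102217]), 'gripper_width': 85.01269877840494} 25.0
scene {'vertical_fov': 53.47124270522148, 'cx': 252.07297167853167, 'cy': 188.80099209734496, 'world_to_cam': array([[-4.27158804e-01,  9.04135911e-01, -8.57969135e-03,
         3.13396848e+02],
       [ 6.08019296e-01,  2.80209587e-01, -7.42829134e-01,
        -2.18566894e+02],
       [-6.69214384e-01, -3.22522622e-01, -6.69426072e-01,
         1.40071484e+03],
       [ 0.00000000e+00,  0.00000000e+00,  0.000000
[... 228 characters left out ...]
       [-9.97403930e-01, -1.97378071e-02, -6.92518582e-02,
         5.00539925e+02],
       [ 6.94292680e-02, -8.44862841e-03, -9.97551100e-01,
         1.04508585e+03],
       [ 0.00000000e+00,  0.00000000e+00,  0.00000000e+00,
         1.00000000e+00]])}
wrist {'vertical_fov': 65.08906555064033, 'cx': 258.59575832364465, 'cy': 194.5258828756321, 'mount': array([[ 5.52976675e-04, -9.44942656e-01, -3.27235498e-01,
         8.47525364e+01],
       [ 9.99999824e-01,  5.93407988e-04, -2.37136333e-05,
         1.26735991e-01],
       [ 2.16592182e-04, -3.27235427e-01,  9.44942818e-01,
        -1.16580303e+02],
       [ 0.00000000e+00,  0.00000000e+00,  0.00000000e+00,
         1.00000000e+00]])}
```

View pics/scene0.png

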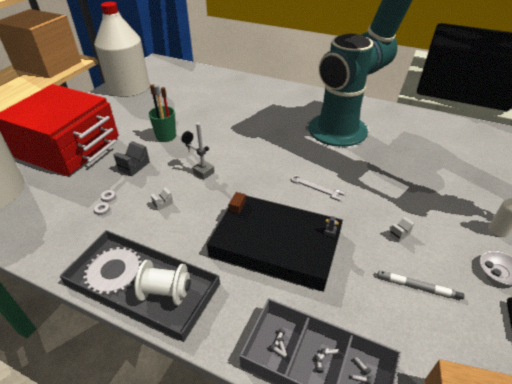

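View pics/top0.png

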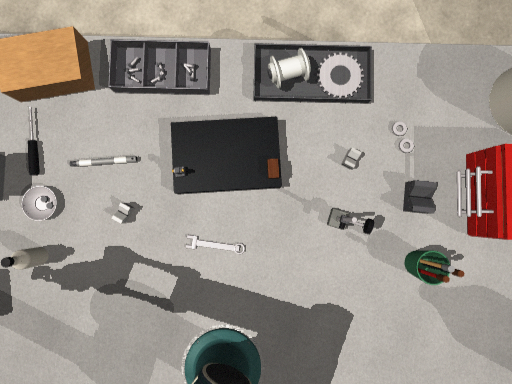

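View pics/wrist0.png

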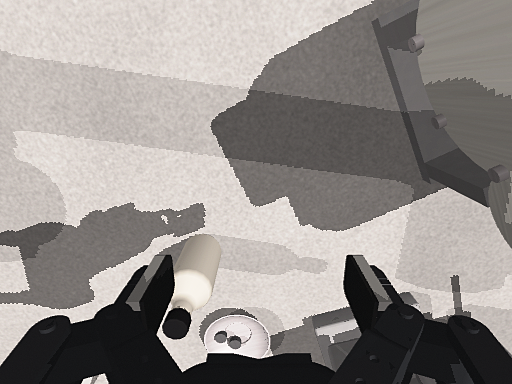

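The top view (image up is +x, left is +y) shows:
- the plate around (225,155), with the stop at (180,172) on the +y side and the case at (273,168)
- V-blocks at (123,212) and (352,157)
- the axle at (105,160)
- the stand foot at (335,217), with its dial at (368,226)

Next I'll measure positions from the depth.

```bash
cat > h.py <<'E'
import numpy as np, cv2
from rig import robot
from scipy.spatial.transform import Rotation as R
def f_of(ci): return 192/np.tan(np.radians(ci["vertical_fov"])/2)
def pose(s):
    T=np.eye(4);T[:3,:3]=R.from_euler("xyz",s["tool_rot"]).as_matrix();T[:3,3]=s["tool_pos"];return T
def c2w(n,s=None):
    ci=robot.camera_info(n)
    return np.linalg.inv(ci["world_to_cam"]) if n!="wrist" else pose(s)@ci["mount"]
def cloud(n,d,s=None):
    ci=robot.camera_info(n);f=f_of(ci)
    v,u=np.mgrid[0:384,0:512].astype(float)
    P=np.stack([(u-ci["cx"])/f*d,(v-ci["cy"])/f*d,d],-1)
    T=c2w(n,s);W=P@T[:3,:3].T+T[:3,3];W[d==0]=np.nan;return W
def proj(n,p,s=None):
    ci=robot.camera_info(n);f=f_of(ci);T=np.linalg.inv(c2w(n,s));q=T[:3,:3]@np.array(p,float)+T[:3,3]
    return q[0]/q[2]*f+ci["cx"],q[1]/q[2]*f+ci["cy"]
def rect(pts):
    r=cv2.minAreaRect(pts[:,:2].astype(np.float32));return r
E
python3 - <<'E'
from h import *
W=cloud("top",np.load("pics/top0.npy"))
def reg(x0,y0,x1,y1): return W[y0:y1,x0:x1].reshape(-1,3)
for nm,b in dict(bench=(190,205,220,230),plate=(205,130,250,180),va=(105,195,138,228),vb=(338,142,368,172),axle=(62,148,146,174),stand=(320,200,380,238),case=(262,152,286,184),stop=(168,160,192,180),big=(400,175,442,217),wplate=(165,110,290,200)).items():
    p=reg(*b);p=p[~np.isnan(p[:,0])];z=p[:,2]
    print(nm,len(p),np.percentile(z,[2,25,50,75,98]).round(1))
    lo={'bench':-50,'plate':0,'case':60,'stop':60,'wplate':38,'axle':10}.get(nm,14)
    q=p[z>lo]; 
    if len(q)>4: print('   mean',q.mean(0).round(1),'rect',[np.round(a,2) for a in rect(q)])
for n in ["stop_pin","vblock_a_c","axle_c","stand_c","case_c","vblock_big_c","plate"]:
    for cam in ["top","scene"]:
        print(n,cam,[(round(r["score"],2),np.round(np.array(r["location"])*[512,384]).tolist()) for r in robot.look_for(cam,n)][:4])
E
```

```text
bench 746 [-3.4 -0.9  0.3  1.6  4.7]
   mean [4.203e+02 6.240e+01 3.000e-01] rect [array([420.3 ,  62.62]), array([69.39, 84.77]), np.float64(1.12)]
plate 2238 [46.6 49.4 50.6 51.9 54.6]
   mean [595.7  -1.7  50.6] rect [array([596.48,  -1.31]), array([139.55, 123.61]), np.float64(1.21)]
va 1085 [-3.6 -0.6  1.1  6.6 42.6]
   mean [427.7 288.2  34.9] rect [array([428.03, 289.97]), array([31.2 , 50.57]), np.float64(61.67)]
vb 896 [-3.  -0.2  1.7 16.8 44.3]
   mean [ 595.5 -353.    35.4] rect [array([ 596.46, -354.94]), array([30.43, 50.56]), np.float64(63.56)]
axle 2177 [-3.9 -0.7  0.9  3.1 19.3]
   mean [575.4 354.6  16.2] rect [array([575.63, 357.59]), array([ 18.19, 190.82]), np.float64(5.71)]
stand 2273 [-3.400e+00 -1.000e-01  1.700e+00  5.400e+00  1.359e+02]
   mean [ 417.9 -331.5   78.7] rect [array([ 416.59, -338.51]), array([90.81, 50.73]), np.float64(73.92)]
case 764 [-2.1 47.4 50.7 76.  80.9]
   mean [ 556.  -128.4   77.8] rect [array([ 556.36, -128.82]), array([50.98, 30.12]), np.float64(4.02)]
stop 475 [ -1.8  47.8  50.5  53.6 102. ]
   mean [541.8 124.3  81. ] rect [array(
[... 257 characters left out ...]
  2.6  51.7] rect [array([596.61,   2.71]), array([200.6 , 300.43]), np.float64(4.52)]
stop_pin top []
stop_pin scene [(0.61, [332.0, 224.0])]
vblock_a_c top [(0.6, [122.0, 215.0])]
vblock_a_c scene [(0.87, [403.0, 231.0]), (0.67, [423.0, 281.0])]
axle_c top [(0.57, [103.0, 160.0]), (0.21, [228.0, 155.0])]
axle_c scene [(0.8, [420.0, 283.0]), (0.25, [279.0, 243.0])]
stand_c top [(0.67, [342.0, 219.0])]
stand_c scene [(0.74, [202.0, 155.0])]
case_c top [(0.51, [274.0, 167.0])]
case_c scene [(0.69, [236.0, 202.0])]
vblock_big_c top [(0.76, [418.0, 196.0])]
vblock_big_c scene [(0.64, [135.0, 159.0])]
plate top [(0.76, [224.0, 155.0])]
plate scene [(0.69, [279.0, 241.0]), (0.63, [399.0, 230.0])]
```

Run:
```python
from h import *
P=[];D=[]
for i in range(8):
    p,d=robot.get_image("top");P.append(p.astype(float));D.append(np.where(d==0,np.nan,d))
    print(robot.get_state()["tool_pos"].round(2)) if i%3==0 else 0
p=np.mean(P,0).astype(np.uint8);d=np.nan_to_num(np.nanmedian(D,0));np.save("pics/topavg.npy",d);cv2.imwrite("pics/topavg.png",p)
a=cv2.resize(p[145:180,55:150],None,fx=8,fy=8,interpolation=cv2.INTER_CUBIC)
b=cv2.resize(p[155:190,160:255],None,fx=8,fy=8,interpolation=cv2.INTER_CUBIC)
cv2.imwrite("pics/z0.png",np.vstack([a,b]))
W=cloud("top",d)
def reg(x0,y0,x1,y1):
    q=W[y0:y1,x0:x1].reshape(-1,3);return q[~np.isnan(q[:,0])]
pl=reg(165,110,290,200);pl=pl[(pl[:,2]>44)&(pl[:,2]<56)];print(rect(pl))
st=reg(168,160,192,180)
for lo,hi in [(58,75),(75,95),(95,110)]:
    q=st[(st[:,2]>lo)&(st[:,2]<hi)];print(lo,len(q),q.mean(0).round(1),np.round(rect(q)[0],1),q.min(0).round(1),q.max(0).round(1))
for nm,b,lo,hi in [("va",(105,195,138,228),14,60),("va top",(105,195,138,228),38,60),("vb",(338,142,368,172),14,60),("axle",(62,148,146,174),10,40),("foot",(320,200,380,238),20,36),("arm",(320,200,380,238),75,99),("dial",(320,200,380,238),100,134),("col",(320,200,380,238),140,200)]:
    q=reg(*b);q=q[(q[:,2]>lo)&(q[:,2]<hi)];print(nm,len(q),q.mean(0).round(1),[np.round(t,2) for t in rect(q)])
```

```text
[204.47 643.29 256.3 ]
[204.49 643.25 256.25]
[204.52 643.26 256.27]
((596.6069946289062, 2.66741943359375), (200.10482788085938, 300.03131103515625), 4.624876022338867)
58 53 [540.8 123.7  64.4] [543.9 126.3] [531.  113.7  61.3] [556.8 138.6  73. ]
75 29 [542.4 124.4  91.8] [542.5 126.3] [536.5 111.5  83.5] [550.2 141.1  95. ]
95 27 [543.4 125.7 101.3] [543.2 126.8] [537.9 118.9  95.3] [549.2 134.8 104.1]
va 256 [427.5 288.   34.7] [array([428.23, 290.31]), array([30.51, 50.34]), np.float64(62.07)]
va top 114 [427.6 290.3  41.3] [array([428.18, 290.36]), array([29.78, 50.14]), np.float64(62.33)]
vb 230 [ 595.4 -353.2   35.9] [array([ 596.34, -354.75]), array([30.13, 49.97]), np.float64(64.3)]
axle 398 [575.4 355.1  16.1] [array([576.04, 357.55]), array([ 17.89, 190.33]), np.float64(5.75)]
foot 214 [ 425.4 -313.    28.6] [array([ 422.73, -319.51]), array([49.47, 49.73]), np.float64(74.32)]
arm 123 [ 412.9 -332.9   90. ] [array([ 408.76, -339.14]), array([63.09, 36.01]), np.float64(73.75)]
dial 137 [ 408.5 -367.   121. ] [array([ 419.36, -352.88]), array([72.43, 39.09]), np.float64(60.04)]
col 44 [ 423.3 -317.3  172.4] [array([ 423.61, -319.43]), array([ 9.91, 11.81]), np.float64(6.69)]
```

View pics/z0.png

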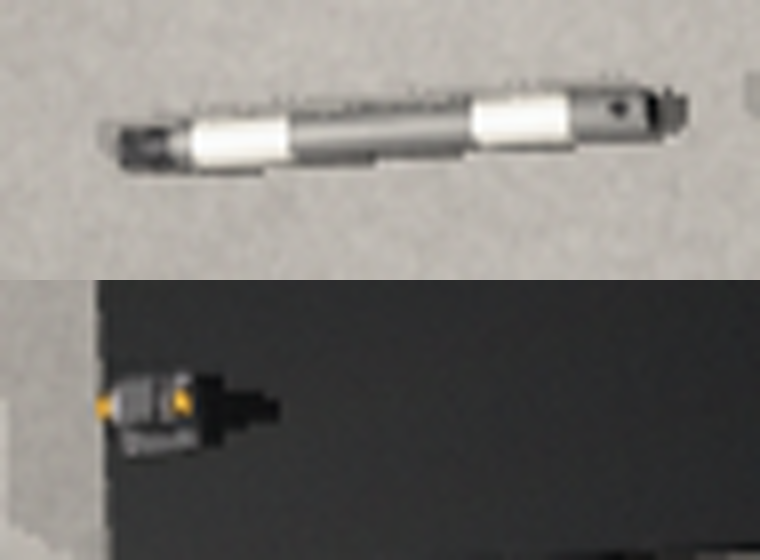

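The cross hole, and so the thick end, is at the right of the crop, facing −y. The axle therefore has to be turned by half a turn. The last joint's range rules out doing that in one grasp, so I'll regrip it on the bench. Block A comes first.

{"method": "send_rows", "body": {"series": [[1,1.5,-2.35,0,-6.7],[1,1.5,-2.35,0,-6.7],[1,1.5,-2.35,0,-6.7],[1,1.5,-2.35,0,-6.7],[1,1.5,-2.35,0,-6.7]]}}

```text
t: 1.67
tool_pos: [279.9, 524.7, 256.3]
tool_rot: [3.141, 0.0, 2.244]
force: [1.0, -0.8, -0.3]
gripper_width: 85.1
```

{"method": "send_rows", "body": {"series": [[1,1.5,-2.35,0,-6.7],[1,1.5,-2.35,0,-6.7],[1,1.5,-2.35,0,-6.7],[1,1.5,-2.35,-1,-6.7],[1,1.5,-2.35,-1,-6.7]]}}

```text
t: 2.08
tool_pos: [355.5, 407.6, 237.2]
tool_rot: [3.14, -0.002, 1.659]
force: [0.0, -0.3, -1.0]
gripper_width: 85.8
```

{"method": "send_rows", "body": {"series": [[1,1.5,-2.35,-2,-6.7],[1,1.5,-2.35,-2,-6.7],[1,1.5,-2.35,-2,-6.7],[1,1.5,-2.35,-2,-6.7],[1,1.4,-2.35,-2,-6.4]]}}

```text
t: 2.5
tool_pos: [429.3, 289.7, 135.9]
tool_rot: [3.141, -0.001, 1.079]
force: [-0.8, -0.2, 0.7]
gripper_width: 85.9
```

```bash
cat > wl.py <<'E'
import sys
from h import *
# wrist look: points in box around (x,y) radius r, z range
x,y,r,lo,hi,name=*map(float,sys.argv[1:6]),sys.argv[6]
s=robot.get_state();p,d=robot.get_image("wrist");cv2.imwrite(f"pics/{name}.png",p)
W=cloud("wrist",d,s).reshape(-1,3);W=W[~np.isnan(W[:,0])]
q=W[(np.hypot(W[:,0]-x,W[:,1]-y)<r)&(W[:,2]>lo)&(W[:,2]<hi)]
print(s["tool_pos"].round(1),np.degrees(s["tool_rot"]).round(1));print(len(q),q.mean(0).round(1),[np.round(t,2) for t in rect(q)],np.percentile(q[:,2],[5,50,95]).round(1))
E
python3 wl.py 428 290 45 12 60 w1
```

```text
[429.3 289.7 135.9] [ 1.80e+02 -1.00e-01  6.18e+01]
2954 [428.2 294.2  34.1] [array([426.93, 291.53]), array([31.31, 50.59]), np.float64(63.08)] [19.2 35.7 41.6]
```

View pics/w1.png

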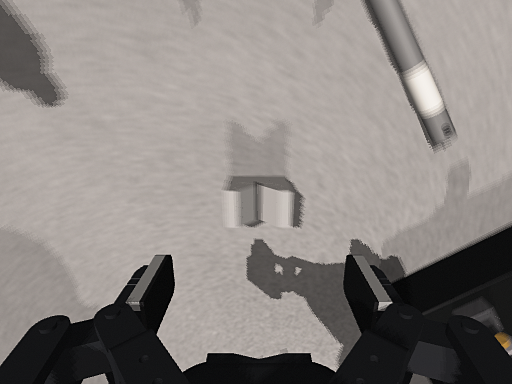

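The block is at (260,205) in the wrist picture, centred between the fingers and square to them. Descend and grip.

{"method": "send_rows", "body": {"series": [[1,-0.2,0.1,-2.6,0.8],[1,0,0,-3.4,0],[1,0,0,-3.2,0],[1,0,0,-1.2,0],[-1,0,0,0,0]]}}

```text
t: 2.97
tool_pos: [423.6, 290.1, 29.0]
tool_rot: [-3.138, 0.006, 1.099]
force: [-0.5, -0.4, 0.3]
gripper_width: 75.3
```

{"method": "send_rows", "body": {"series": [[-1,0,0,0,0],[-1,0,0,0,0],[-1,0,0,0,0],[-1,0,0,0,0]]}}

```text
t: 3.3
tool_pos: [428.2, 293.0, 34.5]
tool_rot: [3.139, -0.004, 1.099]
force: [-1.0, 0.1, 1.8]
gripper_width: 49.1
```

{"method": "send_rows", "body": {"series": [[-1,0,0,1,0],[-1,0,0,3,0],[-1,0,0,3,0],[-1,0,0,3,0],[-1,0,0,2,0]]}}

```text
t: 3.72
tool_pos: [427.4, 292.4, 156.4]
tool_rot: [3.139, -0.003, 1.099]
force: [1.3, 0.4, -1.8]
gripper_width: 48.9
```

Run:
```python
from h import *
for i in range(2):
    p,d=robot.get_image("wrist");s=robot.get_state()
    print(s["tool_pos"].round(1),np.degrees(s["tool_rot"]).round(1),s["force"].round(1),s["torque"].round(2),s["gripper_width"])
cv2.imwrite("pics/w2.png",p)
```

```text
[429.6 293.8 160.2] [179.7  -0.5  63. ] [ 1.4 -0.1  1. ] [ 0.04 -0.06 -0.06] 49.13251892365357
[429.5 293.6 158. ] [179.7  -0.5  63. ] [ 0.9  0.5 -2.9] [ 0.04 -0.03  0.01] 49.24833426411848
```

View pics/w2.png

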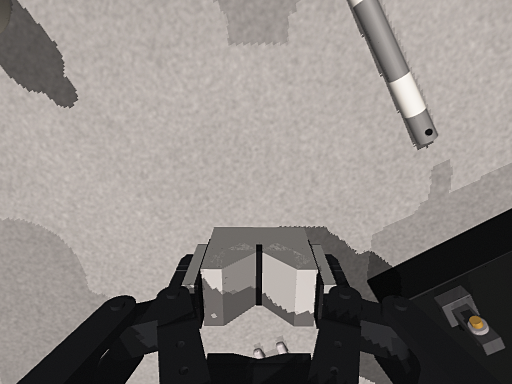

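Block A is held squarely. Carry it to its place by the stop.

{"method": "send_rows", "body": {"series": [[-1,0.8,-1.6,0,3],[-1,1.5,-3,0,4],[-1,1.5,-3,0,4],[-1,1.5,-3,0,4],[-1,1.5,-3,0,4]]}}

```text
t: 4.23
tool_pos: [493.6, 154.3, 150.9]
tool_rot: [-3.139, 0.001, 1.435]
force: [-0.2, 0.2, -1.9]
gripper_width: 49.6
```

{"method": "send_rows", "body": {"series": [[-1,1.5,-3,0,4],[-1,1.5,-3,0,4],[-1,1.5,-2.6,0,4],[-1,0.6,-0.6,0,0.6],[-1,0,0,0,0]]}}

```text
t: 4.65
tool_pos: [545.9, 61.8, 151.2]
tool_rot: [-3.14, 0.0, 1.647]
force: [-0.1, -0.3, -2.4]
gripper_width: 49.0
```

```bash
cat > st.py <<'E'
from h import *
A=[]
for i in range(4):
    robot.get_image("top");s=robot.get_state();A.append(np.r_[s["tool_pos"],np.degrees(s["tool_rot"])%360])
A=np.array(A);print(s["t"],A.mean(0).round(2),A.std(0).round(2)[:3],s["force"].round(1),s["gripper_width"])
E
python3 st.py
```

```text
4.85 [544.38  64.14 151.22 180.14 359.97  94.49] [0.29 0.64 0.13] [ 0.3  0.1 -3.5] 49.0658536405249
```

{"method": "send_rows", "body": {"series": [[-1,0.45,-0.95,-1.5,0],[-1,0,0,-3,0],[-1,0,0,-1.8,0],[-1,0,0,-0.4,0],[-1,0,0,0,0]]}}

```text
t: 5.27
tool_pos: [548.6, 55.6, 84.7]
tool_rot: [-3.139, -0.0, 1.652]
force: [1.1, 0.1, -1.9]
gripper_width: 49.3
```

```bash
python3 st.py
```

```text
5.4667 [549.57  55.36  85.39 180.01 359.99  94.64] [0.27 0.18 0.19] [-0.4 -0.5 -2.2] 49.11911171045329
```

{"method": "send_rows", "body": {"series": [[-1,-0.05,-0.05,-0.15,0],[-1,0,0,-0.1,0],[-1,0,0,0,0]]}}

```text
t: 5.72
tool_pos: [549.9, 54.2, 84.2]
tool_rot: [3.141, -0.001, 1.65]
force: [-2.7, 2.4, 5.4]
gripper_width: 48.9
```

```bash
python3 st.py
```

```text
5.9167 [549.88  54.22  84.18 179.95 359.96  94.55] [0.02 0.01 0.02] [-2.5  1.2  5.2] 48.97878040840483
```

{"method": "send_rows", "body": {"series": [[0.6,0,0,0,0],[0.6,0,0,0,0],[0.6,0,0,0,0],[0.6,0,0,3,0],[0.6,0,0,4,0]]}}

```text
t: 6.33
tool_pos: [545.7, 53.5, 148.9]
tool_rot: [-3.132, -0.0, 1.65]
force: [1.2, 0.2, -0.6]
gripper_width: 68.5
```

{"method": "send_rows", "body": {"series": [[1,0.4,-4,2,-3],[1,0.4,-4,0,-4],[1,0.4,-4,0,-4],[1,0.4,-4,0,-4],[1,0.4,-4,0,-4]]}}

```text
t: 6.75
tool_pos: [569.3, -145.1, 171.8]
tool_rot: [3.14, 0.0, 1.316]
force: [0.4, -0.8, -0.4]
gripper_width: 85.3
```

{"method": "send_rows", "body": {"series": [[1,0.4,-4,0,-4],[1,0.4,-4,0,-4],[1,0.4,-4,0,-3],[1,0.6,-4,0,0],[1,0.6,-3.6,0,0]]}}

```text
t: 7.17
tool_pos: [593.0, -342.1, 171.2]
tool_rot: [3.141, 0.0, 1.126]
force: [0.7, 0.6, -0.4]
gripper_width: 85.4
```

```bash
python3 st.py;python3 wl.py 596 -355 45 12 60 w3
python3 - <<'E'
from h import *
D=[]
for i in range(4):
    p,d=robot.get_image("top");D.append(np.where(d==0,np.nan,d))
W=cloud("top",np.nan_to_num(np.nanmedian(D,0))).reshape(-1,3)
q=W[(np.hypot(W[:,0]-549,W[:,1]-54.6)<45)&(W[:,2]>64)&(W[:,2]<100)];print(len(q),q.mean(0),rect(q),q[:,2].max())
cv2.imwrite("pics/t3.png",p)
E
```

```text
7.3667 [ 593.3  -344.25  171.04  179.9    90.1    64.36] [0.39 3.19 0.27] [ 0.1 -0.4 -0.8] 85.82878033857745
[ 592.8 -340.4  170.7] [-179.9   -0.    64.4]
2197 [ 597.2 -351.6   34. ] [array([ 595.96, -354.11]), array([30.92, 50.03]), np.float64(64.0)] [18.9 35.6 41.7]
242 [550.88806233  50.27663896  86.10076265] ((551.0208740234375, 51.342689514160156), (50.22158432006836, 30.085643768310547), 4.455612659454346) 95.52029899026604
```

View pics/t3.png

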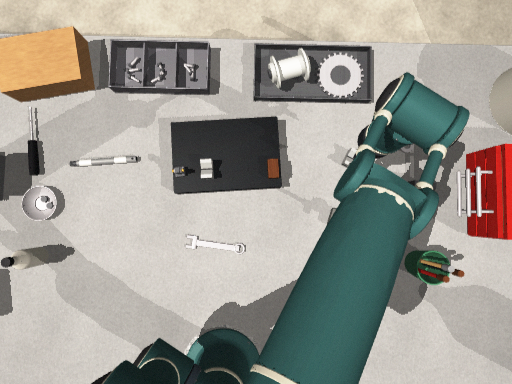

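View pics/w3.png

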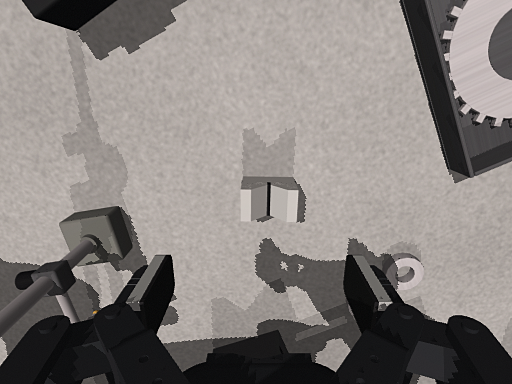

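```bash
python3 st.py
```

```text
7.8167 [ 593.35 -338.17  171.54  180.    270.     64.65] [0.03 0.22 0.04] [1.  0.4 0.5] 85.4690317334283
```

{"method": "send_rows", "body": {"series": [[1,0.23,-1.6,-2,-0.4],[1,0,0,-3.5,0],[1,0,0,-3.5,0],[1,0,0,-3,0],[1,0,0,-1.4,0]]}}

```text
t: 8.23
tool_pos: [592.8, -353.3, 32.5]
tool_rot: [-3.135, -0.001, 1.12]
force: [-1.5, 0.5, -0.7]
gripper_width: 85.6
```

{"method": "send_rows", "body": {"series": [[1,0,0,0,0],[1,0,0,0,0]]}}

```text
t: 8.4
tool_pos: [595.3, -355.0, 37.0]
tool_rot: [-3.14, -0.0, 1.12]
force: [-0.4, -0.6, 1.2]
gripper_width: 85.0
```

```bash
python3 st.py
```

```text
8.6 [ 5.9727e+02 -3.5631e+02  3.9990e+01  1.7976e+02  3.0000e-02  6.4180e+01] [0.37 0.28 0.64] [0.8 0.7 0.7] 85.46073441322412
```

```bash
python3 st.py; python3 st.py
```

```text
8.8 [ 5.9676e+02 -3.5612e+02  3.9590e+01  1.7980e+02  2.0000e-02  6.4170e+01] [0.38 0.22 0.52] [-0.   0.4 -0.6] 85.68922503273565
9.0 [ 5.9574e+02 -3.5551e+02  3.7980e+01  1.7995e+02  1.0000e-02  6.4160e+01] [0.18 0.11 0.32] [ 0.  -0.4 -0.1] 85.20934853935002
```

{"method": "send_rows", "body": {"series": [[1,0,0.08,-0.4,0],[-1,0,0,0,0],[-1,0,0,0,0],[-1,0,0,0,0],[-1,0,0,0,0]]}}

```text
t: 9.42
tool_pos: [595.7, -354.7, 33.5]
tool_rot: [3.141, 0.0, 1.12]
force: [0.7, -0.4, -3.1]
gripper_width: 49.2
```

{"method": "send_rows", "body": {"series": [[-1,0,0,0,0],[-1,0,0,1,0],[-1,0,0,3,0],[-1,0,0,3,0],[-1,0,0,3,0]]}}

```text
t: 9.83
tool_pos: [594.4, -353.8, 133.3]
tool_rot: [-3.138, -0.0, 1.12]
force: [0.4, -0.4, -3.5]
gripper_width: 49.1
```

{"method": "send_rows", "body": {"series": [[-1,0,1,2,3],[-1,-0.4,3,0,3],[-1,-0.4,3,0,3],[-1,-0.4,3,0,3],[-1,-0.4,3,0,3]]}}

```text
t: 10.25
tool_pos: [578.6, -223.3, 153.5]
tool_rot: [-3.141, -0.0, 1.384]
force: [0.2, 0.5, -2.6]
gripper_width: 49.4
```

{"method": "send_rows", "body": {"series": [[-1,-0.4,3,0,3],[-1,-0.4,3,0,3],[-1,-0.4,3,0,3],[-1,-0.4,3,0,3],[-1,-0.4,3,0,3]]}}

```text
t: 10.67
tool_pos: [558.5, -73.1, 153.4]
tool_rot: [-3.141, -0.0, 1.646]
force: [0.3, 1.0, -3.3]
gripper_width: 49.3
```

{"method": "send_rows", "body": {"series": [[-1,-0.3,2,0,0],[-1,-0.1,1,0,0],[-1,0,0,0,0],[-1,0,0,0,0]]}}

```text
t: 11.0
tool_pos: [555.5, -44.7, 153.5]
tool_rot: [3.142, 0.001, 1.645]
force: [-0.6, -0.5, -3.3]
gripper_width: 48.9
```

```bash
python3 st.py; python3 st.py; python3 wl.py 549 54 45 64 100 w4
```

```text
11.2 [ 5.5578e+02 -4.5690e+01  1.5346e+02  1.7999e+02  4.0000e-02  9.4110e+01] [0.02 0.2  0.05] [-0.4  0.8 -3.1] 49.47677952307828
11.4 [ 5.5566e+02 -4.5560e+01  1.5329e+02  1.8001e+02  1.0000e-02  9.4080e+01] [0.06 0.18 0.04] [ 1.   0.8 -3.3] 49.53666071917975
[555.6 -45.3 153.3] [-180.     0.    94.1]
5255 [550.   52.9  86.2] [array([549.99,  52.3 ]), array([50.31, 30.34]), np.float64(4.45)] [76.9 88.  91.7]
```

View pics/w4.png

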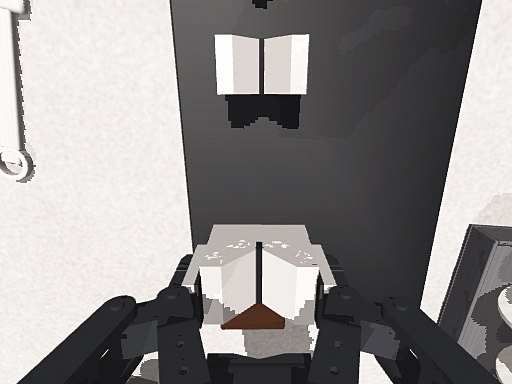

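{"method": "send_rows", "body": {"series": [[-1,-0.2,2,0,0.3],[-1,-0.2,3,0,0.2],[-1,-0.2,2,0,0],[-1,0,0,0,0],[-1,0,0,0,0]]}}

```text
t: 11.87
tool_pos: [549.4, 26.1, 153.3]
tool_rot: [-3.142, 0.0, 1.654]
force: [0.8, 0.2, -3.5]
gripper_width: 48.6
```

```bash
python3 st.py;  python3 wl.py 550 52 45 64 94 w5;python3 - <<'E'
from h import *
W=[];Pc=[]
for i in range(4):
    s=robot.get_state();p,d=robot.get_image("wrist");W.append(cloud("wrist",d,s).reshape(-1,3));Pc.append(p.reshape(-1,3))
W=np.vstack(W);P=np.vstack(Pc).astype(int)
m=(np.hypot(W[:,0]-543,W[:,1]-126)<32)&(W[:,2]>54)
m2=m&(P[:,2]-P[:,0]>60)
for lo,hi in [(54,70),(84,95),(98,108)]:
    q=W[m&(W[:,2]>lo)&(W[:,2]<hi)]
    if len(q)>10:print(lo,len(q),q.mean(0).round(1),[np.round(t,1) for t in rect(q)])
q=W[m2];print("brass",len(q),q.mean(0).round(1),q.min(0).round(1),q.max(0).round(1)); print([np.round(t,1) for t in rect(q)])
q=W[(W[:,2]>44)&(W[:,2]<56)&(np.abs(W[:,0]-590)<140)&(np.abs(W[:,1])<190)]
E
```

```text
12.0667 [5.4963e+02 2.4940e+01 1.5336e+02 1.8000e+02 3.0000e-02 9.4670e+01] [0.04 0.3  0.02] [ 0.1 -1.  -2.2] 49.40321200582123
[549.7  24.6 153.4] [180.    0.   94.6]
4137 [549.9  54.7  84.8] [array([550.01,  52.51]), array([50.27, 30.7 ]), np.float64(4.35)] [73.  86.6 91.6]
54 2913 [542.4 126.1  62.9] [array([542.6, 127.6]), array([26., 26.]), np.float64(5.0)]
84 2455 [542.6 127.2  91.9] [array([542.7, 127.7]), array([13.9, 30.2]), np.float64(4.6)]
98 2946 [542.7 127.6 101. ] [array([542.7, 127.6]), array([14. , 12.2]), np.float64(5.0)]
brass 1085 [542.6 128.2  90.9] [537.6 112.4  86.3] [547.7 142.9  94.9]
[array([542.6, 127.7]), array([ 7.6, 30.2]), np.float64(5.2)]
```

View pics/w5.png

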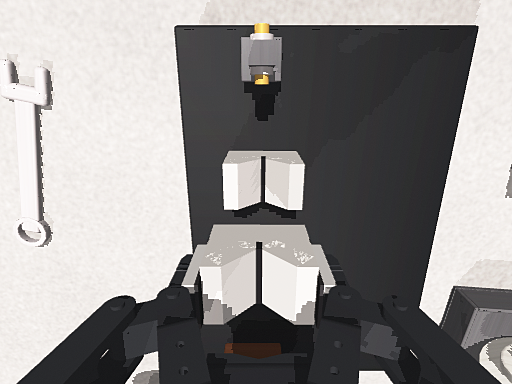

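Run:
```python
from h import *
s=robot.get_state();p,d=robot.get_image("wrist");W=cloud("wrist",d,s)
T=pose(s);L=(W-T[:3,3])@T[:3,:3]   # tool coords
m=(np.abs(L[...,1])<23.5)&(np.abs(L[...,0])<30)&(L[...,2]>-12)&(L[...,2]<32)
m[330:]=False
q=L[m];print(len(q),q.min(0),q.max(0))
for a in range(3): print(np.percentile(q[:,a],[0.5,5,50,95,99.5]).round(1))
t=q[q[:,2]<np.percentile(q[:,2],30)];print(rect(t)); print(np.unravel_index(0,(1,)))
```

```text
9453 [-15.9607939  -23.49695015  -9.68017668] [16.34271991 23.49713836 31.97448109]
[-14.7 -12.2   8.9  15.6  15.9]
[-23.3 -21.4   0.2  21.4  23.3]
[-8.7 -8.1  0.1 25.5 31.2]
((0.30991554260253906, 0.022960662841796875), (46.9702033996582, 32.0673713684082), 89.94270324707031)
(np.int64(0),)
```

{"method": "send_rows", "body": {"series": [[-1,0.2,-2,0,0],[-1,0.3,-3,0,0],[-1,0.2,-2.15,0,0],[-1,0,0,-2,0],[-1,0,0,-2.5,0]]}}

```text
t: 12.78
tool_pos: [559.6, -48.0, 110.9]
tool_rot: [3.134, 0.002, 1.65]
force: [0.9, -0.4, -3.2]
gripper_width: 49.2
```

{"method": "send_rows", "body": {"series": [[-1,0,0,-1.5,0],[-1,0,0,-0.5,0],[-1,0,0,0,0],[-1,0,0,0,0],[-1,0,0,0,0]]}}

```text
t: 13.2
tool_pos: [557.8, -46.1, 89.8]
tool_rot: [3.139, 0.001, 1.652]
force: [0.5, 0.5, -2.8]
gripper_width: 48.8
```

```bash
python3 st.py; python3 st.py
```

```text
13.4 [ 5.5770e+02 -4.6070e+01  8.9820e+01  1.7985e+02  3.0000e-02  9.4680e+01] [0.19 0.02 0.16] [ 0.2 -0.1 -2.3] 49.21242422312685
13.6 [ 5.5694e+02 -4.6020e+01  8.9020e+01  1.7993e+02  1.0000e-02  9.4670e+01] [0.19 0.01 0.23] [-0.5  0.6 -3.3] 49.12688143133768
```

{"method": "send_rows", "body": {"series": [[-1,0,-0.1,-0.3,0],[-1,0,0,-0.1,0],[-1,0,0,0,0],[-1,0,0,0,0]]}}

```text
t: 13.93
tool_pos: [556.2, -47.1, 84.0]
tool_rot: [-3.141, -0.0, 1.652]
force: [-0.3, 0.3, -3.4]
gripper_width: 48.9
```

```bash
python3 st.py; python3 st.py
```

```text
14.1333 [556.47 -47.05  84.24 180.01 360.    94.66] [0.07 0.02 0.08] [-0.4  0.7 -3.2] 49.46403020432944
14.3333 [556.57 -47.05  84.38 179.99   0.    94.66] [0.01 0.01 0.02] [ 0.7  0.7 -2.8] 49.34026045318153
```

{"method": "send_rows", "body": {"series": [[-1,0.02,0,-0.12,0],[-1,0,0,0,0],[-1,0,0,0,0]]}}

```text
t: 14.58
tool_pos: [556.9, -47.1, 83.3]
tool_rot: [3.141, 0.0, 1.652]
force: [-0.7, 1.3, -2.7]
gripper_width: 49.0
```

```bash
python3 st.py
```

```text
14.7833 [556.89 -47.08  83.26 179.98   0.    94.66] [0.02 0.01 0.01] [-0.2 -0.5 -3. ] 49.13097199930763
```

{"method": "send_rows", "body": {"series": [[-1,0,0,-0.1,0],[-1,0,0,0,0],[-1,0,0,0,0]]}}

```text
t: 15.03
tool_pos: [556.9, -47.1, 83.2]
tool_rot: [3.141, 0.0, 1.652]
force: [-3.1, -0.5, 5.7]
gripper_width: 49.1
```

```bash
python3 st.py
```

```text
15.2333 [556.91 -47.07  83.23 179.99   0.    94.67] [0.01 0.01 0.01] [-2.9 -0.1  5.7] 49.235078105456054
```

{"method": "send_rows", "body": {"series": [[0.6,0,0,0,0],[0.6,0,0,0,0],[0.6,0,0,0,0],[0.6,0,0,3,0],[0.6,0,0,3,0]]}}

```text
t: 15.65
tool_pos: [554.4, -46.7, 140.1]
tool_rot: [-3.136, -0.001, 1.652]
force: [1.3, -0.4, -0.4]
gripper_width: 68.5
```

{"method": "send_rows", "body": {"series": [[0.6,-0.1,2,0,0],[0.6,-0.2,3,0,0],[0.6,-0.2,3,0,0],[0.6,-0.2,2,0,-0.2],[0.6,0,0,0,0]]}}

```text
t: 16.07
tool_pos: [549.3, 56.1, 142.2]
tool_rot: [3.141, -0.001, 1.651]
force: [0.2, -1.3, 0.1]
gripper_width: 68.4
```

```bash
python3 st.py;python3 st.py
```

```text
16.2667 [549.67  53.31 142.05 180.    90.02  94.55] [0.1  0.82 0.02] [-0.9  0.4 -0.3] 68.28388880112055
16.4667 [5.4982e+02 5.2050e+01 1.4204e+02 1.8001e+02 1.0000e-02 9.4400e+01] [0.01 0.06 0.01] [ 0.8 -1.   0.7] 68.22348029503269
```

{"method": "send_rows", "body": {"series": [[0.6,0,0,-2,0],[0.6,0,0,-2.2,0],[0.6,0,0,-1.1,0],[0.6,0,0,-0.4,0],[0.6,0,0,0,0]]}}

```text
t: 16.88
tool_pos: [548.6, 52.5, 83.7]
tool_rot: [-3.138, -0.0, 1.648]
force: [0.2, -0.5, 0.3]
gripper_width: 68.5
```

{"method": "send_rows", "body": {"series": [[0.6,0,0,0,0],[-1,0,0,0,0],[-1,0,0,0,0],[-1,0,0,0,0],[-1,0,0,0,0]]}}

```text
t: 17.3
tool_pos: [551.0, 53.0, 86.7]
tool_rot: [3.139, 0.0, 1.649]
force: [0.6, 1.2, 5.2]
gripper_width: 49.2
```

```bash
python3 st.py;python3 st.py
```

```text
17.5 [5.5104e+02 5.3030e+01 8.6670e+01 1.7983e+02 1.0000e-02 9.4470e+01] [0.01 0.01 0.01] [0.2 0.5 5.8] 49.286727305032535
17.7 [5.5106e+02 5.3020e+01 8.6690e+01 1.7983e+02 1.0000e-02 9.4470e+01] [0.01 0.01 0.01] [ 0.8 -0.9  6.7] 49.35559368265832
```

{"method": "send_rows", "body": {"series": [[-1,0,0,0.3,0.2],[-1,-0.23,0.05,0,0],[-1,0,0,0,0],[-1,0,0,0,0]]}}

```text
t: 18.03
tool_pos: [546.3, 53.5, 87.3]
tool_rot: [-3.14, -0.0, 1.652]
force: [-0.5, -0.1, -2.7]
gripper_width: 49.2
```

```bash
python3 st.py;python3 st.py
```

```text
18.2333 [546.77  53.44  87.52 180.07 360.    94.67] [0.23 0.01 0.15] [ 0.8 -0.9 -3. ] 49.23242621504849
18.4333 [547.29  53.44  87.93 180.02 180.    94.66] [0.08 0.02 0.08] [ 0.2 -0.4 -1.8] 49.101279259407825
```

{"method": "send_rows", "body": {"series": [[-1,0.13,0,-0.1,0],[-1,0,0,-0.1,0],[-1,0,0,-0.05,0],[-1,0,0,0,0],[-1,0,0,0,0]]}}

```text
t: 18.85
tool_pos: [549.1, 53.5, 86.7]
tool_rot: [3.141, 0.0, 1.652]
force: [-3.3, -0.7, 4.8]
gripper_width: 49.1
```

```bash
python3 st.py;python3 st.py
```

```text
19.05 [549.13  53.46  86.68 179.96   0.    94.67] [0.01 0.   0.  ] [-3.3 -0.8  5.3] 49.12167900852474
19.25 [549.14  53.46  86.69 179.96   0.    94.66] [0.01 0.01 0.01] [-3.2 -0.4  6.2] 49.007560394584395
```

{"method": "send_rows", "body": {"series": [[0.6,0,0,0,0],[0.6,0,0,0,0],[0.6,0,0,0,0],[0.6,0,0,3,0],[0.6,0,0,4,0]]}}

```text
t: 19.67
tool_pos: [545.0, 53.3, 151.7]
tool_rot: [-3.132, -0.0, 1.652]
force: [1.3, -0.1, -0.8]
gripper_width: 68.4
```

{"method": "send_rows", "body": {"series": [[0.3,0.2,4,0,0.3],[0.3,0.3,4,0,0.3],[0.3,0.3,4,0,0.3],[0.3,0.3,4,0,0.2],[0.3,0.3,4,0,0]]}}

```text
t: 20.08
tool_pos: [562.8, 255.2, 155.8]
tool_rot: [3.141, -0.0, 1.671]
force: [1.0, -0.3, 0.6]
gripper_width: 55.7
```

{"method": "send_rows", "body": {"series": [[0.3,0.3,4,0,0],[0.3,0.3,4,-1,0],[0.3,0.3,2,-2,0],[0.3,0.3,0.5,-2,0],[0.3,0,0,0,0]]}}

```text
t: 20.5
tool_pos: [572.1, 359.2, 100.6]
tool_rot: [-3.135, 0.003, 1.674]
force: [-0.3, -0.9, -1.6]
gripper_width: 55.7
```

```bash
python3 st.py;python3 st.py
cat > tb.py <<'E'
from h import *
import sys
D=[]
for i in range(4):
    p,d=robot.get_image("top");D.append(np.where(d==0,np.nan,d))
cv2.imwrite("pics/"+sys.argv[1]+".png",p)
W=cloud("top",np.nan_to_num(np.nanmedian(D,0))).reshape(-1,3)
for c in [(549,53),(557,-47)]:
    q=W[(np.hypot(W[:,0]-c[0],W[:,1]-c[1])<45)&(W[:,2]>64)&(W[:,2]<100)];r=rect(q);print(len(q),[np.round(t,2) for t in r])
q=W[(np.hypot(W[:,0]-543,W[:,1]-126)<26)&(W[:,2]>57)&(W[:,2]<105)];print("stop",[np.round(t,2) for t in rect(q)])
E
python3 tb.py t4; python3 wl.py 575 358 110 12 24 w6
```

```text
20.7 [573.99 357.96 104.63 180.13  90.07  95.78] [1.02 0.15 1.62] [ 0.6  0.6 -0.5] 55.227944745239675
20.9 [575.68 357.91 107.36 179.88 359.95  95.69] [0.06 0.03 0.12] [-0.2 -0.3  0.1] 55.467368697598104
233 [array([550.05,  52.16]), array([50.51, 30.23]), np.float64(4.8)]
220 [array([557.87, -48.01]), array([50.32, 29.87]), np.float64(4.99)]
stop [array([543.81, 126.28]), array([25.17, 29.4 ]), np.float64(1.76)]
[575.  358.2 106.4] [179.9  -0.   95.7]
4952 [573.6 369.6  15.4] [array([574.72, 359.01]), array([ 16.71, 190.26]), np.float64(5.82)] [12.7 15.6 17.4]
```

View pics/w6.png

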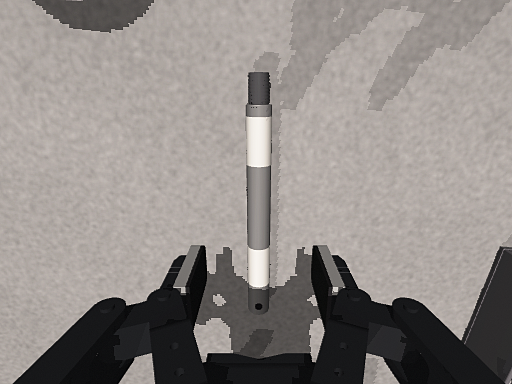

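{"method": "send_rows", "body": {"series": [[0.3,0,0.08,-2,0],[0.3,0,0,-2.5,0],[0.3,0,0,-1.8,0],[0.3,0,0,-1,0],[0.3,0,0,0,0]]}}

```text
t: 21.57
tool_pos: [572.5, 358.0, 29.4]
tool_rot: [-3.136, 0.002, 1.671]
force: [-0.9, 0.2, -0.4]
gripper_width: 56.1
```

```bash
python3 st.py;python3 st.py;python3 st.py
```

```text
21.7667 [574.96 359.41  32.97 179.99 179.99  95.77] [0.85 0.48 1.16] [-0.5  0.1 -0.4] 55.45980101322494
21.9667 [575.81 359.89  34.34 179.85 359.93  95.77] [0.17 0.11 0.17] [-0.4 -0.1  0.3] 55.620954292951296
22.1667 [575.09 359.48  33.41 179.94 359.97  95.76] [0.17 0.1  0.27] [0.2 0.3 0.5] 55.26679828306202
```

{"method": "send_rows", "body": {"series": [[0.3,0,0,-0.3,0],[0.3,0,0,-0.2,0],[-1,0,0,0,0],[-1,0,0,0,0],[-1,0,0,0,0]]}}

```text
t: 22.58
tool_pos: [574.6, 359.2, 27.4]
tool_rot: [-3.141, 0.0, 1.671]
force: [0.1, -0.5, -0.9]
gripper_width: 19.9
```

{"method": "send_rows", "body": {"series": [[-1,0,0,0,0],[-1,0,0,0,0],[-1,0,0,0,0]]}}

```text
t: 22.83
tool_pos: [574.7, 359.3, 27.7]
tool_rot: [3.142, -0.0, 1.671]
force: [-0.5, 0.0, 0.3]
gripper_width: 15.5
```

```bash
python3 st.py
```

```text
23.0333 [574.74 359.27  27.72 179.99 360.    95.76] [0.02 0.02 0.02] [ 0.4 -0.7 -0.1] 15.603980274554726
```

{"method": "send_rows", "body": {"series": [[-1,0,0,0.8,0],[-1,0,0,1.6,0],[-1,0,0,1.6,0],[-1,0,0,1,0],[-1,0,0,0,0]]}}

```text
t: 23.45
tool_pos: [576.4, 360.3, 80.7]
tool_rot: [3.137, -0.002, 1.671]
force: [1.0, 1.0, -2.1]
gripper_width: 15.8
```

```bash
python3 st.py
python3 - <<'E'
from h import *
s=robot.get_state();p,d=robot.get_image("wrist");cv2.imwrite("pics/w7.png",p)
W=cloud("wrist",d,s);T=pose(s);L=((W-T[:3,3])@T[:3,:3]).reshape(-1,3)
m=(np.abs(L[:,1])<12)&(L[:,2]>-10)&(L[:,2]<40)&(np.abs(L[:,0])<130);q=L[m]
for a,b in [(-100,-60),(-60,-30),(-30,30),(30,60),(60,100)]:
    t=q[(q[:,0]>a)&(q[:,0]<b)]
    if len(t): print(a,len(t),np.percentile(t[:,2],[5,20,50]).round(1),t[:,1].min().round(1),t[:,1].max().round(1),t[:,0].min().round(1),t[:,0].max().round(1))
E
```

```text
23.65 [574.66 359.23  77.69 179.99 179.99  95.77] [0.71 0.43 1.09] [ 0.   0.4 -3.3] 15.59136558386038
-100 2 [18.8 18.9 19.1] -9.1 -9.1 -62.1 -60.7
-60 1201 [10.5 11.1 12. ] -9.0 9.0 -59.0 -30.0
-30 4331 [-5.2 10.5 11.7] -11.9 12.0 -30.0 30.0
30 2435 [10.2 10.8 11.8] -9.2 9.1 30.0 60.0
60 3154 [10.5 11.6 13.1] -8.8 8.9 60.0 95.2
```

View pics/w7.png

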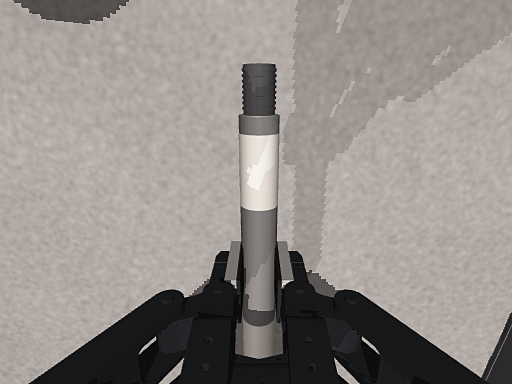

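{"method": "send_rows", "body": {"series": [[-1,0,0,0,-5],[-1,0,0,0,-7],[-1,0,0,0,-7],[-1,0,0,-0.5,-7],[-1,0,0,-1,-7]]}}

```text
t: 24.12
tool_pos: [575.2, 359.5, 62.8]
tool_rot: [3.141, -0.001, 1.089]
force: [0.5, 0.2, -3.0]
gripper_width: 15.3
```

{"method": "send_rows", "body": {"series": [[-1,0,0,-1,-7],[-1,0,0,-1,-5],[-1,0,0,-0.8,0],[-1,0,0,-0.3,0],[-1,0,0,0,0]]}}

```text
t: 24.53
tool_pos: [573.4, 358.5, 29.6]
tool_rot: [-3.14, 0.003, 0.888]
force: [-0.1, 0.6, -2.3]
gripper_width: 15.5
```

```bash
python3 st.py;python3 st.py
```

```text
24.7333 [574.81 359.32  31.66 180.   180.    50.84] [0.46 0.27 0.66] [ 0.4 -0.2 -3.1] 15.4950207518695
24.9333 [575.26 359.57  32.48 179.97 359.92  50.79] [0.1  0.04 0.08] [-0.3  1.1 -3.5] 15.821157508569824
```

{"method": "send_rows", "body": {"series": [[-1,0,0,-0.3,0],[-1,0,0,-0.15,0],[-1,0,0,0,0],[-1,0,0,0,0]]}}

```text
t: 25.27
tool_pos: [575.0, 359.4, 27.7]
tool_rot: [3.141, -0.001, 0.886]
force: [-1.4, -0.9, 1.2]
gripper_width: 15.2
```

```bash
python3 st.py
```

```text
25.4667 [574.98 359.41  27.69 179.99 359.97  50.77] [0.01 0.01 0.  ] [-1.6 -0.4  2.7] 15.446160121448324
```

{"method": "send_rows", "body": {"series": [[0.3,0,0,0,0],[0.3,0,0,0,0],[0.3,0,0,0,0],[0.3,0,0,1.5,0],[0.3,0,0,2.5,0]]}}

```text
t: 25.88
tool_pos: [572.1, 357.7, 64.3]
tool_rot: [-3.139, 0.007, 0.886]
force: [-0.3, 0.5, 0.5]
gripper_width: 55.3
```

{"method": "send_rows", "body": {"series": [[0.3,0,0,1,6],[0.3,0,0,0,7],[0.3,0,0,0,7],[0.3,0,0,0,7],[0.3,0,0,0,7]]}}

```text
t: 26.3
tool_pos: [575.2, 359.5, 78.7]
tool_rot: [3.14, -0.001, 1.485]
force: [0.2, 0.2, 0.7]
gripper_width: 55.5
```

{"method": "send_rows", "body": {"series": [[0.3,0,0,0,7],[0.3,0,0,0,7],[0.3,0,0,0,7],[0.3,0,0,0,7],[0.3,0,0,0,7]]}}

```text
t: 26.72
tool_pos: [575.1, 359.5, 78.5]
tool_rot: [3.14, -0.0, 2.096]
force: [0.6, 0.1, 0.4]
gripper_width: 55.3
```

{"method": "send_rows", "body": {"series": [[0.3,0,0,0,7],[0.3,0,0,0,7],[0.3,0,0,0,7],[0.3,0,0,0,7],[0.3,0,0,0,7]]}}

```text
t: 27.13
tool_pos: [575.0, 359.5, 78.4]
tool_rot: [3.141, 0.001, 2.707]
force: [-0.3, -0.5, 0.5]
gripper_width: 55.7
```

{"method": "send_rows", "body": {"series": [[0.3,0,0,0,7],[0.3,0,0,0,7],[0.3,0,0,0,7],[0.3,0,0,0,7],[0.3,0,0,0,7]]}}

```text
t: 27.55
tool_pos: [575.1, 359.5, 78.4]
tool_rot: [3.141, 0.001, -2.965]
force: [0.9, 0.3, -0.2]
gripper_width: 55.3
```

{"method": "send_rows", "body": {"series": [[0.3,0,0,0,7],[0.3,0,0,0,7],[0.3,0,0,0,7],[0.3,0,0,0,7],[0.3,0,0,0,7]]}}

```text
t: 27.97
tool_pos: [575.1, 359.5, 78.4]
tool_rot: [-3.141, 0.001, -2.354]
force: [0.1, -0.8, 0.1]
gripper_width: 55.9
```

```bash
python3 st.py; python3 st.py; python3 wl.py 575 359 110 12 24 w8
```

```text
28.1667 [5.7506e+02 3.5945e+02 7.8230e+01 1.8002e+02 6.0000e-02 2.2484e+02] [0.04 0.03 0.15] [-0.7  0.5  0.2] 55.54889719938339
28.3667 [5.7485e+02 3.5933e+02 7.7580e+01 1.8001e+02 3.0000e-02 2.2464e+02] [0.07 0.04 0.19] [-0.6  0.4  0.4] 55.1926802466161
[574.8 359.3  77.4] [-180.     0.  -135.3]
6449 [563.6 346.1  15.4] [array([574.77, 359.42]), array([190.71,  16.92]), np.float64(50.64)] [12.7 15.7 17.4]
```

View pics/w8.png

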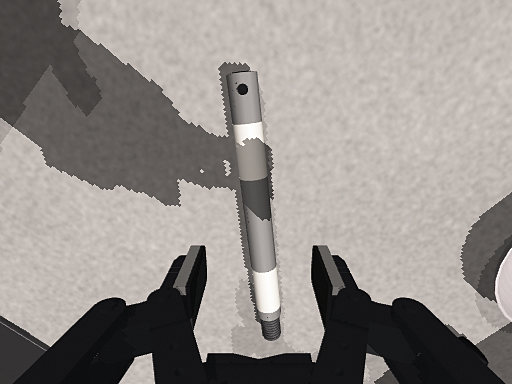

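The thick end, with its hole, is now at the top of the wrist picture (242,90), 6° off the jaws. Turn those last degrees, descend and grip.

{"method": "send_rows", "body": {"series": [[0.3,0,0,-0.5,6.1],[0.3,0,0,-1.5,0],[0.3,0,0,-1.5,0],[0.3,0,0,-0.6,0],[0.3,0,0,-0.3,0]]}}

```text
t: 28.83
tool_pos: [572.6, 358.1, 29.7]
tool_rot: [3.14, -0.005, -2.256]
force: [0.7, -0.3, 0.9]
gripper_width: 55.4
```

{"method": "send_rows", "body": {"series": [[0.3,0,0,0,0],[0.3,0,0,0,0],[0.3,0,0,0,0],[0.3,0,0,0,0]]}}

```text
t: 29.17
tool_pos: [575.3, 359.6, 33.9]
tool_rot: [-3.141, 0.001, -2.254]
force: [0.0, 0.5, 0.2]
gripper_width: 55.4
```

```bash
python3 st.py
```

```text
29.3667 [5.7519e+02 3.5952e+02 3.3910e+01 1.8003e+02 7.0000e-02 2.3086e+02] [0.11 0.07 0.12] [-0.3 -0.9 -0.4] 55.40227576012996
```

{"method": "send_rows", "body": {"series": [[0.3,0,0,-0.3,0],[0.3,0,0,-0.25,0],[-1,0,0,0,0],[-1,0,0,0,0],[-1,0,0,0,0]]}}

```text
t: 29.78
tool_pos: [574.6, 359.2, 27.4]
tool_rot: [3.141, -0.0, -2.254]
force: [0.1, 1.0, -0.5]
gripper_width: 19.9
```

{"method": "send_rows", "body": {"series": [[-1,0,0,0,0],[-1,0,0,0,0],[-1,0,0,0,0]]}}

```text
t: 30.03
tool_pos: [574.7, 359.3, 27.7]
tool_rot: [-3.142, 0.0, -2.254]
force: [-0.3, -0.3, 0.4]
gripper_width: 15.8
```

```bash
python3 st.py
```

```text
30.2333 [574.75 359.25  27.73 180.     0.   230.86] [0.01 0.01 0.01] [-0.3 -0.6  1.1] 15.459521718765977
```

{"method": "send_rows", "body": {"series": [[-1,0,0,1,0],[-1,0,0,3,0],[-1,0,0,3.5,0],[-1,0,0,3.5,0],[-1,0,0,2,-3]]}}

```text
t: 30.65
tool_pos: [576.0, 360.1, 162.2]
tool_rot: [-3.14, 0.005, -2.307]
force: [0.8, 1.5, -1.9]
gripper_width: 15.9
```

{"method": "send_rows", "body": {"series": [[-1,0,-0.5,0,-6.8],[-1,0,-1,0,-6.8],[-1,-0.1,-1.8,0,-6.8],[-1,-0.1,-2,0,-6.8],[-1,-0.1,-2,0,-6.8]]}}

```text
t: 31.07
tool_pos: [571.0, 285.6, 157.5]
tool_rot: [-3.141, -0.001, -2.905]
force: [-0.4, -0.2, -2.8]
gripper_width: 15.6
```

{"method": "send_rows", "body": {"series": [[-1,-0.1,-2,0,-6.8],[-1,-0.1,-2,0,-6.8],[-1,-0.1,-2,0,-6.8],[-1,-0.1,-2,0,-6.8],[-1,-0.1,-2,0,-6.8]]}}

```text
t: 31.48
tool_pos: [566.0, 185.2, 157.6]
tool_rot: [-3.141, -0.001, 2.784]
force: [0.7, -0.4, -3.5]
gripper_width: 15.9
```

{"method": "send_rows", "body": {"series": [[-1,-0.1,-2,0,-6.8],[-1,-0.1,-2,0,-6.8],[-1,-0.1,-2,0,-6.8],[-1,-0.1,-2,0,-6.8],[-1,-0.2,-2,0,-6.8]]}}

```text
t: 31.9
tool_pos: [560.1, 85.3, 157.6]
tool_rot: [-3.141, -0.0, 2.191]
force: [0.6, 0.6, -2.8]
gripper_width: 15.6
```

{"method": "send_rows", "body": {"series": [[-1,-0.2,-2,0,-6.8],[-1,-0.2,-2,0,-6.8],[-1,-0.2,-2,0,-6.8],[-1,-0.2,-1.4,0,-6.8],[-1,-0.1,-0.5,0,-4]]}}

```text
t: 32.32
tool_pos: [550.8, 5.3, 157.6]
tool_rot: [-3.141, 0.001, 1.645]
force: [-1.0, -0.5, -2.8]
gripper_width: 15.9
```

```bash
python3 st.py; python3 st.py
```

```text
32.5167 [551.12   6.45 157.61 180.04 180.    94.55] [0.26 0.8  0.04] [-0.6  0.4 -3.3] 15.110500181215606
32.7167 [551.65   7.81 157.65 180.01 359.99  94.78] [0.06 0.1  0.01] [ 0.7 -0.2 -3.3] 15.361461493713668
```

Run:
```python
from h import *
robot.get_image("top")
s=robot.get_state();p,d=robot.get_image("wrist");cv2.imwrite("pics/w9.png",p);print(s["tool_pos"],np.degrees(s["tool_rot"]))
W=cloud("wrist",d,s);T=pose(s);L=((W-T[:3,3])@T[:3,:3]).reshape(-1,3);W=W.reshape(-1,3)
m=(np.abs(L[:,1])<14)&(L[:,2]>5)&(L[:,2]<32)&(L[:,0]>35)&(L[:,0]<130);q=L[m]
print(q[:,0].max(),[(a,np.round(np.percentile(q[(q[:,0]>a)&(q[:,0]<a+15),1],[1,99]),1),np.percentile(q[(q[:,0]>a)&(q[:,0]<a+15),2],5).round(1)) for a in (40,60,78)])
for lo,hi in [(84,95),(97,108)]:
    t=W[(np.hypot(W[:,0]-543,W[:,1]-127)<28)&(W[:,2]>lo)&(W[:,2]<hi)]
    if len(t)>5:print(rect(t))
```

```text
[551.73634697   7.87697985 157.62232054] [-1.79995704e+02 -6.28101460e-03  9.47581308e+01]
95.29118232087157 [(40, array([-8.6,  8.9]), np.float64(10.3)), (60, array([-8.8,  9. ]), np.float64(10.4)), (78, array([-8.5,  9. ]), np.float64(10.2))]
((542.9478149414062, 124.94012451171875), (13.91562557220459, 24.942371368408203), 3.159595012664795)
((542.6324462890625, 127.6192398071289), (13.846369743347168, 12.343329429626465), 4.726583003997803)
```

View pics/w9.png

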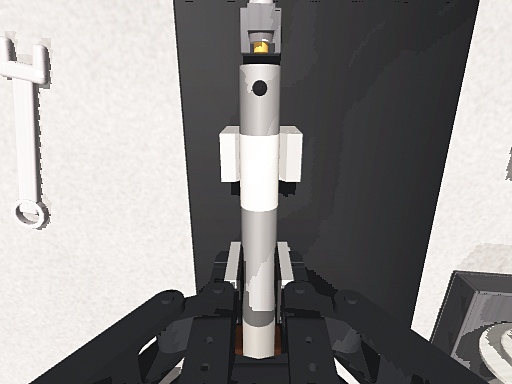

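The axle is level, with its thick end towards the pin. Now lower it into the grooves.

{"method": "send_rows", "body": {"series": [[-1,0.13,-0.45,-0.6,-0.2],[-1,0,0,-1.4,0],[-1,0,0,-1.4,0],[-1,0,0,-0.8,0],[-1,0,0,-0.3,0]]}}

```text
t: 33.23
tool_pos: [551.6, 2.7, 110.5]
tool_rot: [-3.138, -0.0, 1.649]
force: [0.1, -0.6, -2.7]
gripper_width: 15.2
```

{"method": "send_rows", "body": {"series": [[-1,0,0,0,0],[-1,0,0,0,0],[-1,0,0,0,0]]}}

```text
t: 33.48
tool_pos: [553.8, 2.7, 113.5]
tool_rot: [3.14, 0.0, 1.649]
force: [0.7, 0.8, -2.8]
gripper_width: 15.8
```

```bash
python3 st.py; python3 st.py
```

```text
33.6833 [5.5371e+02 2.7300e+00 1.1352e+02 1.7991e+02 1.0000e-02 9.4470e+01] [0.11 0.02 0.07] [-1.2 -0.2 -2.6] 15.859495084579459
33.8833 [5.5325e+02 2.7400e+00 1.1305e+02 1.7996e+02 1.0000e-02 9.4470e+01] [0.12 0.01 0.14] [ 0.4  0.5 -3.3] 15.716736982272485
```

{"method": "send_rows", "body": {"series": [[-1,0,0,-0.2,0],[-1,0,0,-0.2,0],[-1,0,0,-0.1,0],[-1,0,0,0,0],[-1,0,0,0,0]]}}

```text
t: 34.3
tool_pos: [553.1, 2.8, 107.5]
tool_rot: [3.142, -0.0, 1.649]
force: [0.2, 0.5, -3.5]
gripper_width: 15.4
```

```bash
python3 st.py; python3 st.py
```

```text
34.5 [553.01   2.76 107.57 180.   360.    94.46] [0.01 0.01 0.03] [ 1.2 -0.2 -3.7] 15.782063760930019
34.7 [552.96   2.76 107.59 180.01 360.    94.46] [0.02 0.02 0.01] [ 0.9  0.2 -2.7] 15.215079712597511
```

{"method": "send_rows", "body": {"series": [[-1,0,0,-0.1,0],[-1,0,0,0,0],[-1,0,0,0,0]]}}

```text
t: 34.95
tool_pos: [553.2, 2.7, 107.3]
tool_rot: [3.141, 0.0, 1.649]
force: [-2.8, -0.4, 3.8]
gripper_width: 16.0
```

```bash
python3 st.py
```

```text
35.15 [553.18   2.75 107.35 179.98   0.    94.47] [0.01 0.01 0.  ] [-2.6 -0.1  5.1] 15.743836369303775
```

{"method": "send_rows", "body": {"series": [[0.2,0,0,0,0],[0.2,0,0,0,0],[0.2,0,0,0,0],[0.2,0,0,0,0],[0.2,0,0,1.5,0]]}}

```text
t: 35.57
tool_pos: [550.6, 2.8, 118.6]
tool_rot: [-3.136, -0.001, 1.649]
force: [-0.5, 1.4, -1.2]
gripper_width: 50.7
```

{"method": "send_rows", "body": {"series": [[0.2,0,0,3,0],[0.2,0,0,4,0],[0.2,-0.5,-1,4,-2],[0.2,-1,-2.5,1.5,-2],[0.2,-1,-2.7,0,-2]]}}

```text
t: 35.98
tool_pos: [531.5, -59.6, 253.1]
tool_rot: [3.13, 0.001, 1.545]
force: [0.8, -1.2, -0.1]
gripper_width: 51.7
```

{"method": "send_rows", "body": {"series": [[0.2,-1.2,-2.7,0,-2],[0.2,-1.2,-2.7,0,-2],[0.2,-1.2,-2.7,0,-2],[0.2,-1.2,-2.7,0,-2],[0.2,-1.2,-2.7,0,-2]]}}

```text
t: 36.4
tool_pos: [467.3, -195.4, 246.6]
tool_rot: [3.141, 0.0, 1.368]
force: [0.7, -0.4, 0.9]
gripper_width: 51.6
```

{"method": "send_rows", "body": {"series": [[0.2,-1.2,-2.7,0,-2],[0.2,-1.2,-2.7,0,-2.5],[0.2,-1,-2.7,0,0],[0.2,-0.5,-1,0,0],[0.2,0,0,0,0]]}}

```text
t: 36.82
tool_pos: [428.1, -287.2, 246.5]
tool_rot: [-3.141, 0.0, 1.288]
force: [-0.7, 0.1, -0.4]
gripper_width: 51.4
```

```bash
python3 st.py; python3 st.py; python3 tb.py t5; python3 wl.py 422 -318 40 140 195 w10
python3 - <<'E'
from h import *
p=cv2.imread("pics/t5.png");a=cv2.resize(p[110:200,160:295],None,fx=5,fy=5,interpolation=cv2.INTER_CUBIC);cv2.imwrite("pics/z5.png",a)
E
```

```text
37.0167 [ 429.08 -284.82  246.43  180.01  359.95   73.92] [0.29 0.61 0.02] [0.7 0.4 0.3] 50.91491016306975
37.2167 [ 429.51 -284.16  246.58  180.    359.98   74.06] [0.02 0.08 0.04] [ 0.  -0.5  0.5] 51.225446491981714
378 [array([549.82,  52.68]), array([49.93, 86.02]), np.float64(5.48)]
364 [array([558.03, -46.9 ]), array([50.74, 88.31]), np.float64(4.23)]
stop [array([543.87, 126.18]), array([25.19, 29.59]), np.float64(1.43)]
[ 429.2 -284.9  246.7] [180.   0.  74.]
655 [ 422.6 -316.   170.3] [array([ 421.9 , -318.73]), array([12.83, 11.69]), np.float64(55.61)] [144.4 173.9 184.6]
```

View pics/w10.png

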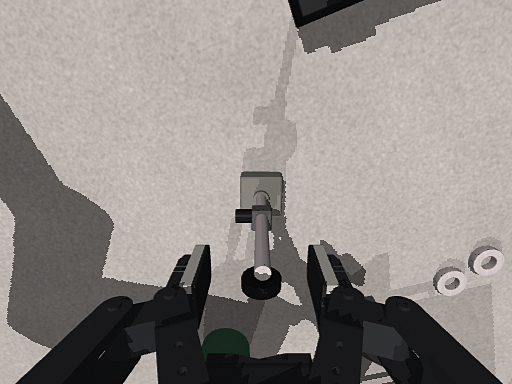

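View pics/z5.png

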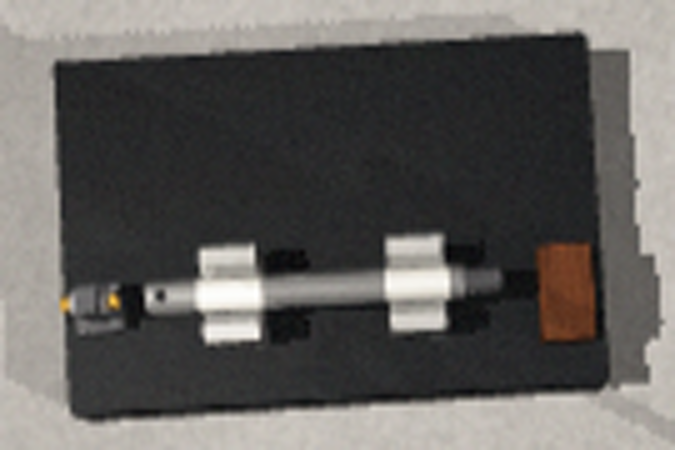

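{"method": "send_rows", "body": {"series": [[0.2,-0.25,-1.15,0,0],[0.2,-0.25,-1.15,0,0],[0.2,-0.25,-1.15,0,0],[0.2,0,0,0,0],[0.2,0,0,0,0]]}}

```text
t: 37.88
tool_pos: [421.1, -320.9, 246.5]
tool_rot: [-3.141, -0.0, 1.289]
force: [-0.0, -0.4, -0.2]
gripper_width: 51.4
```

```bash
python3 st.py; python3 wl.py 422 -318 40 20 34 w11; python3 wl.py 422 -318 40 140 195 w11
```

```text
38.0833 [ 421.3  -319.95  246.48  180.02  359.98   73.92] [0.1  0.3  0.03] [0.7 1.4 0. ] 51.189156816055
[ 421.4 -319.6  246.5] [-180.   -0.   74.]
1277 [ 425.7 -312.    27. ] [array([ 421.77, -318.32]), array([48.88, 49.98]), np.float64(73.78)] [24.8 26.9 31.8]
[ 421.5 -319.5  246.6] [-180.   -0.   74.]
592 [ 422.6 -316.4  172. ] [array([ 422.06, -318.82]), array([12.31, 11.63]), np.float64(83.19)] [144.8 177.9 184.8]
```

{"method": "send_rows", "body": {"series": [[0.2,0.05,0.08,-1,0],[0.2,0,0,-2.5,0],[0.2,0,0,-2.5,0],[0.2,0,0,-1.8,0],[0.2,0,0,-0.8,0]]}}

```text
t: 38.6
tool_pos: [420.2, -317.1, 156.8]
tool_rot: [-3.136, -0.002, 1.291]
force: [-0.6, 0.2, -0.1]
gripper_width: 51.4
```

{"method": "send_rows", "body": {"series": [[0.2,0,0,-0.2,0],[0.2,0,0,0,0],[0.2,0,0,0,0],[0.2,0,0,0,0],[0.2,0,0,0,0]]}}

```text
t: 39.02
tool_pos: [422.9, -319.7, 160.2]
tool_rot: [3.139, 0.001, 1.291]
force: [0.6, -0.5, 0.3]
gripper_width: 51.0
```

```bash
python3 st.py
```

```text
39.2167 [ 4.2249e+02 -3.1937e+02  1.5961e+02  1.7991e+02  4.0000e-02  7.3960e+01] [0.16 0.12 0.26] [-0.2 -0.7  0.2] 51.63212337028398
```

{"method": "send_rows", "body": {"series": [[0.2,0,0,-0.2,0],[-1,0,0,0,0],[-1,0,0,0,0],[-1,0,0,0,0],[-1,0,0,0,0]]}}

```text
t: 39.63
tool_pos: [422.1, -319.0, 156.7]
tool_rot: [3.141, -0.0, 1.291]
force: [1.2, 1.1, 0.8]
gripper_width: 10.6
```

{"method": "send_rows", "body": {"series": [[-1,0,0,0,0],[-1,0,0,0,0],[-1,0,0,0,0],[-1,0,0,0,0]]}}

```text
t: 39.97
tool_pos: [422.1, -319.0, 156.7]
tool_rot: [3.141, -0.0, 1.291]
force: [0.7, 0.6, -0.4]
gripper_width: 10.6
```

```bash
python3 st.py
```

```text
40.1667 [ 422.09 -318.95  156.66  179.99  360.     73.96] [0.01 0.01 0.01] [ 1.5  0.3 -0.8] 10.705205304067077
```

{"method": "send_rows", "body": {"series": [[-1,0,0,0.6,0],[-1,0,0,1.5,0],[-1,0,0,2,0],[-1,0,0,2,0],[-1,0,0,2,0]]}}

```text
t: 40.58
tool_pos: [420.7, -318.0, 236.8]
tool_rot: [-3.138, -0.002, 1.291]
force: [0.2, -1.1, -7.1]
gripper_width: 10.1
```

{"method": "send_rows", "body": {"series": [[-1,0,0,2,0],[-1,0,0,1.5,0],[-1,0,0,0.6,0],[-1,0,0,0,0],[-1,0,0,0,0]]}}

```text
t: 41.0
tool_pos: [421.4, -318.5, 277.5]
tool_rot: [-3.14, -0.001, 1.291]
force: [-0.9, -1.1, -6.3]
gripper_width: 10.6
```

```bash
python3 st.py
python3 - <<'E'
from h import *
p,d=robot.get_image("wrist");cv2.imwrite("pics/w12.png",p)
p,d=robot.get_image("scene");cv2.imwrite("pics/s12.png",p)
E
```

```text
41.2 [ 421.09 -318.21  276.62  180.19  359.92   73.96] [0.08 0.05 0.12] [ 0.8  0.8 -5.7] 10.60341400933576
```

View pics/s12.png

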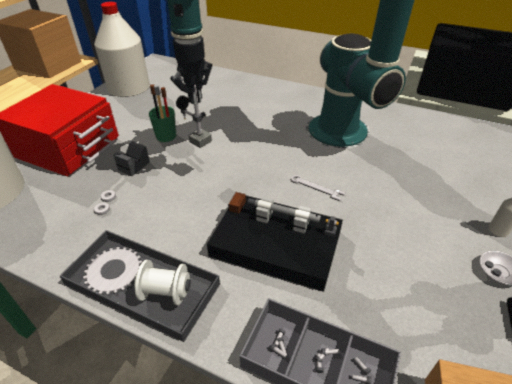

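View pics/w12.png

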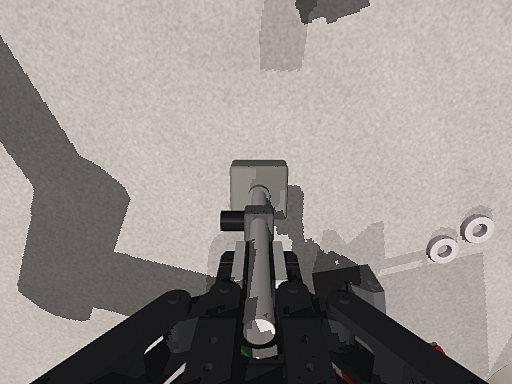

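The stand is lifted upright; its foot shows at (258,188) in the wrist picture, square to the image. Carry it over.

{"method": "send_rows", "body": {"series": [[-1,0.7,1,0,-3],[-1,1.2,2,0,-5],[-1,1.6,2.7,0,-5.8],[-1,1.6,2.7,0,-5.8],[-1,1.6,2.7,0,-5.8]]}}

```text
t: 41.72
tool_pos: [489.3, -207.0, 278.2]
tool_rot: [-3.141, 0.0, 0.842]
force: [1.0, -0.9, -5.8]
gripper_width: 10.4
```

{"method": "send_rows", "body": {"series": [[-1,1.6,2.7,0,-5.8],[-1,1.6,2.7,0,-5.8],[-1,1.6,2.7,0,-5.8],[-1,1.6,2.7,0,-5.8],[-1,1.6,2.7,0,-5.8]]}}

```text
t: 42.13
tool_pos: [569.4, -71.5, 278.2]
tool_rot: [-3.141, 0.001, 0.337]
force: [-0.0, -1.1, -6.7]
gripper_width: 10.5
```

{"method": "send_rows", "body": {"series": [[-1,1.6,2.7,0,-5.8],[-1,1.3,2.5,0,-5],[-1,0.9,1.8,0,-3.5],[-1,0.4,0.7,0,-0.5],[-1,0,0,0,0]]}}

```text
t: 42.55
tool_pos: [611.7, 5.9, 277.9]
tool_rot: [-3.141, 0.0, 0.086]
force: [-0.2, -0.8, -5.8]
gripper_width: 10.2
```

```bash
python3 st.py; python3 st.py
```

```text
42.75 [6.1056e+02 3.4600e+00 2.7809e+02 1.7995e+02 8.0000e-02 4.8400e+00] [0.22 0.6  0.14] [-0.  -0.5 -6.6] 10.458225181902623
42.95 [610.57   2.86 278.63 179.98  90.01   4.7 ] [0.1  0.11 0.11] [ 0.8 -0.  -5.5] 10.281217047557037
```

{"method": "send_rows", "body": {"series": [[-1,0.25,0.48,-1,0],[-1,0,0,-1.5,0],[-1,0,0,-1,0],[-1,0,0,-0.4,0],[-1,0,0,0,0]]}}

```text
t: 43.37
tool_pos: [612.1, 8.9, 237.1]
tool_rot: [-3.141, 0.004, 0.083]
force: [-0.2, 0.6, -6.1]
gripper_width: 10.4
```

{"method": "send_rows", "body": {"series": [[-1,0,0,0,0],[-1,0,0,0,0],[-1,0,0,0,0]]}}

```text
t: 43.62
tool_pos: [614.2, 8.8, 240.7]
tool_rot: [3.141, -0.002, 0.083]
force: [1.4, 0.5, -6.7]
gripper_width: 10.6
```

```bash
python3 st.py
python3 - <<'E'
from h import *
s=robot.get_state();p,d=robot.get_image("wrist");cv2.imwrite("pics/w13.png",p);print(s["tool_pos"].round(1),np.degrees(s["tool_rot"]))
W=cloud("wrist",d,s).reshape(-1,3);z0=s["tool_pos"][2]-156.7
print(z0)
q=W[(np.hypot(W[:,0]-613,W[:,1]-8)<42)&(np.abs(W[:,2]-z0-27)<4.5)];print(len(q),rect(q))
p,d=robot.get_image("top");cv2.imwrite("pics/t13.png",p)
p,d=robot.get_image("scene");cv2.imwrite("pics/s13.png",cv2.resize(p[150:300,180:380],None,fx=4,fy=4,interpolation=cv2.INTER_CUBIC))
E
```

```text
43.8167 [613.97   8.84 240.5  179.99 359.92   4.77] [0.13 0.01 0.16] [-1.  -0.8 -5.9] 10.05308852000795
[613.8   8.9 240.3] [ 1.79993928e+02 -5.81407309e-02  4.76486509e+00]
83.5756584649886
2233 ((613.861083984375, 9.067863464355469), (49.655452728271484, 50.04853439331055), 4.088213920593262)
```

View pics/w13.png

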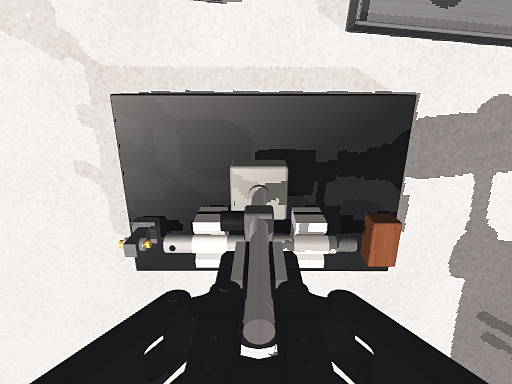

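View pics/s13.png

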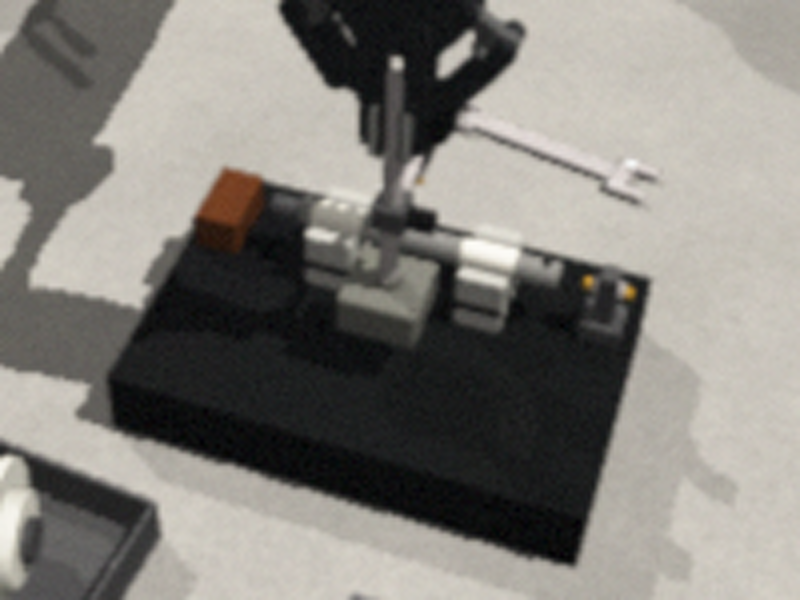

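{"method": "send_rows", "body": {"series": [[-1,-0.05,-0.1,-0.6,0],[-1,0,0,-1,0],[-1,0,0,-0.8,0],[-1,0,0,-0.4,0],[-1,0,0,0,0]]}}

```text
t: 44.38
tool_pos: [611.4, 7.9, 208.9]
tool_rot: [-3.141, 0.005, 0.083]
force: [0.1, -0.9, -5.5]
gripper_width: 10.2
```

{"method": "send_rows", "body": {"series": [[-1,0,0,0,0],[-1,0,0,0,0],[-1,0,0,0,0]]}}

```text
t: 44.63
tool_pos: [613.5, 7.9, 212.2]
tool_rot: [3.142, -0.001, 0.083]
force: [0.7, 0.3, -5.8]
gripper_width: 9.9
```

```bash
python3 st.py; python3 st.py
```

```text
44.8333 [613.39   7.85 212.24 179.99 359.94   4.77] [0.08 0.01 0.07] [-0.2  0.6 -6. ] 10.547840465418904
45.0333 [613.12   7.85 211.9  180.   359.98   4.76] [0.06 0.01 0.1 ] [-0.5 -0.  -6. ] 10.325272678212958
```

{"method": "send_rows", "body": {"series": [[-1,0,0,-0.2,-0.1],[-1,0,0,-0.2,0],[-1,0,0,-0.05,0],[-1,0,0,0,0],[-1,0,0,0,0]]}}

```text
t: 45.45
tool_pos: [612.9, 7.8, 206.9]
tool_rot: [-3.142, 0.0, 0.081]
force: [0.3, -0.5, -5.9]
gripper_width: 10.4
```

```bash
python3 st.py; python3 st.py
```

```text
45.65 [6.1298e+02 7.8400e+00 2.0706e+02 1.8000e+02 1.0000e-02 4.6600e+00] [0.02 0.01 0.04] [-0.2  0.1 -5.6] 10.284876448342876
45.85 [613.02   7.85 207.15 180.   270.     4.67] [0.   0.01 0.03] [ 0.3 -0.3 -6.6] 10.596424366149922
```

{"method": "send_rows", "body": {"series": [[-1,0,0,-0.1,0],[-1,0,0,0,0],[-1,0,0,0,0]]}}

```text
t: 46.1
tool_pos: [613.3, 7.9, 206.7]
tool_rot: [3.142, -0.001, 0.081]
force: [0.7, 0.4, -1.9]
gripper_width: 10.3
```

```bash
python3 st.py
```

```text
46.3 [613.36   7.88 206.68 180.   359.94   4.67] [0.01 0.01 0.01] [ 0.8  0.8 -2.8] 10.56795821004113
```

{"method": "send_rows", "body": {"series": [[-1,0,0,-0.05,0],[-1,0,0,0,0],[-0.3,0,0,0,0],[-0.2,0,0,0,0],[-0.1,0,0,0,0]]}}

```text
t: 46.72
tool_pos: [613.4, 7.8, 206.0]
tool_rot: [3.141, -0.001, 0.081]
force: [0.5, -0.3, 0.1]
gripper_width: 38.5
```

{"method": "send_rows", "body": {"series": [[0,0,0,0,0],[0,0,0,0,0],[0,0,0,1,0],[0,0,0,2,0],[0,0,0,3,0]]}}

```text
t: 47.13
tool_pos: [611.0, 7.9, 263.4]
tool_rot: [-3.141, 0.006, 0.081]
force: [-0.3, 0.3, -0.6]
gripper_width: 42.6
```

{"method": "send_rows", "body": {"series": [[0,0,0,3,0],[0,0,0,2,0],[0,0,0,0,0],[0,0,0,0,0]]}}

```text
t: 47.47
tool_pos: [614.1, 7.8, 318.4]
tool_rot: [3.141, -0.005, 0.081]
force: [0.4, 0.2, -0.6]
gripper_width: 43.0
```

```bash
python3 st.py
python3 - <<'E'
from h import *
robot.get_image("top");robot.get_image("top")
s=robot.get_state();p,d=robot.get_image("wrist");cv2.imwrite("pics/w14.png",p);print(s["tool_pos"].round(1),np.degrees(s["tool_rot"]))
W=cloud("wrist",d,s).reshape(-1,3)
q=W[(np.hypot(W[:,0]-613,W[:,1]-8)<42)&(np.abs(W[:,2]-77)<4)];print("foot",len(q),rect(q))
q=W[(np.hypot(W[:,0]-613,W[:,1]-8)<15)&(W[:,2]>195)&(W[:,2]<240)];print("col",len(q),rect(q) if len(q)>3 else 0)
q=W[(np.abs(W[:,0]-553)<40)&(np.abs(W[:,1]-3)<50)&(W[:,2]>140)&(W[:,2]<184)];print("dial",len(q),rect(q) if len(q)>3 else 0)
p,d=robot.get_image("scene");cv2.imwrite("pics/s14.png",cv2.resize(p[150:300,180:380],None,fx=4,fy=4,interpolation=cv2.INTER_CUBIC))
E
```

```text
47.6667 [612.42   7.87 314.65 180.01  90.09   4.66] [0.41 0.02 0.99] [ 0.6  0.4 -1.2] 43.07854873649653
[612.2   7.9 313.8] [-1.79981671e+02  1.75379772e-01  4.66390514e+00]
foot 1110 ((613.3737182617188, 8.13888168334961), (49.25320816040039, 49.93186950683594), 4.739505767822266)
col 473 ((613.20947265625, 7.926424980163574), (12.350860595703125, 11.673225402832031), 10.289830207824707)
dial 1001 ((553.2865600585938, 3.3066272735595703), (14.234186172485352, 39.39472961425781), 4.657721519470215)
```

View pics/w14.png

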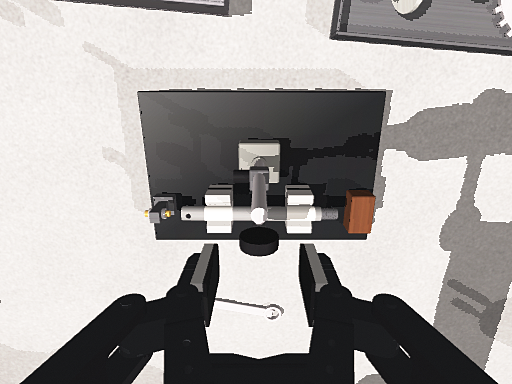

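View pics/s14.png

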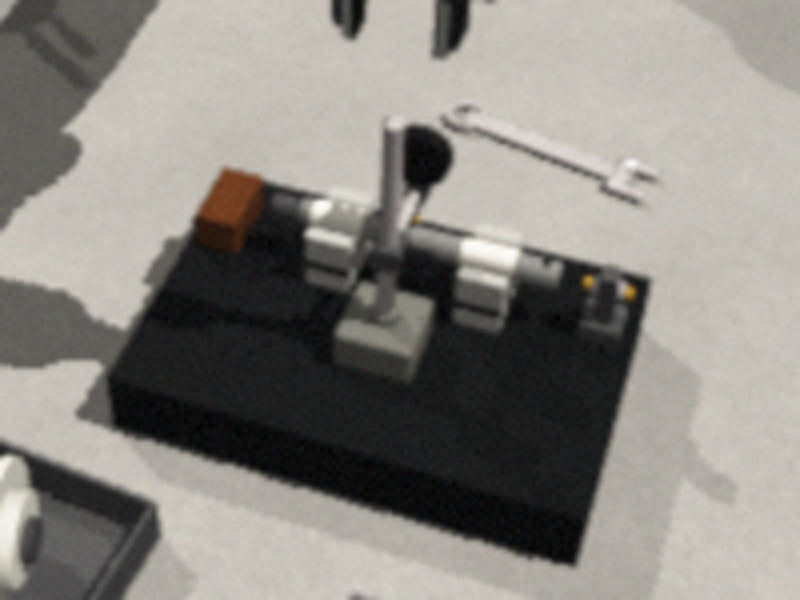

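{"method": "send_rows", "body": {"series": [[0,0,-3.5,0,0],[0,0,-3.5,0,0],[0,0,-3.5,0,0],[0,0,-3.5,0,0],[0,0,-3.5,0,0]]}}

```text
t: 48.28
tool_pos: [612.7, -168.5, 315.2]
tool_rot: [-3.141, 0.001, 0.082]
force: [1.0, 0.2, -0.2]
gripper_width: 42.0
```

{"method": "send_rows", "body": {"series": [[0,-1,-3.5,0,0],[0,-1,-3.5,0,0],[0,-1,-3.5,0,0],[0,0,0,0,0],[0,0,0,0,0]]}}

```text
t: 48.7
tool_pos: [582.1, -274.1, 314.9]
tool_rot: [-3.141, 0.001, 0.078]
force: [1.1, 1.5, -0.4]
gripper_width: 42.7
```

```bash
python3 tb.py t15
python3 - <<'E'
from h import *
p=cv2.imread("pics/t15.png");cv2.imwrite("pics/z15.png",cv2.resize(p[110:200,160:295],None,fx=5,fy=5,interpolation=cv2.INTER_CUBIC))
p,d=robot.get_image("top");W=cloud("top",d).reshape(-1,3)
q=W[(np.hypot(W[:,0]-556,W[:,1]+129)<34)&(W[:,2]>62)&(W[:,2]<90)];q=q[q[:,1]<-108];print("case",rect(q))
th=np.radians(4.6);L=(W-[553.2+1,2,0])
a=L[:,0]*-np.sin(th)+L[:,1]*np.cos(th);b=L[:,0]*np.cos(th)+L[:,1]*np.sin(th)
m=(np.abs(b)<10)&(a<105)&(a>65)&(W[:,2]>85)&(W[:,2]<105);print("axle end along",a[m].max(), "pin from", a[(np.abs(b)<8)&(a>104)&(W[:,2]>84)].min(),np.median(b[m]))
E
```

```text
355 [array([547.28,  54.7 ]), array([56.16, 74.71]), np.float64(35.47)]
351 [array([557.92, -46.89]), array([50.38, 88.86]), np.float64(4.58)]
stop [array([543.84, 126.49]), array([25.2 , 29.29]), np.float64(1.49)]
case ((556.5772094726562, -128.9777374267578), (51.1380729675293, 29.974273681640625), 4.541773319244385)
axle end along 94.09844017751011 pin from 110.34666094552414 -0.8137929336761829
```

View pics/z15.png

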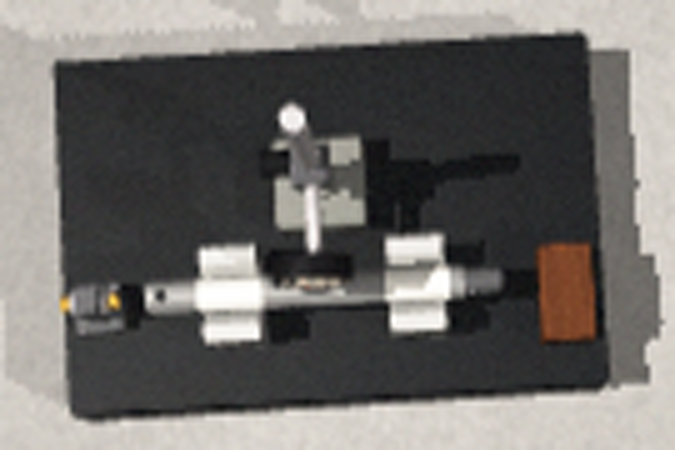

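The picture shows both seats on the blocks, the thick end about 15–16 mm from the pin, the dial over the axle's middle, and the case unmoved. I'm handing it in.

```bash
python3 -c "
from h import *
print(robot.close_job(), robot.get_state()['t'])"
```

```text
the job is handed in; nothing more can be done
the job is handed in; nothing more can be done
```

The axle is set up for the run-out check on the plate, and I handed the job in after about 49 s.

**What I did:** I stood both small V-blocks in line with the stop pin, then lifted the first again and re-set it about 1 mm closer to the pin's line. The axle's thick end was pointing the wrong way, and the last joint could not turn it half round in one grasp. I laid it down once on the bench, regripped it, laid it in both grooves with the thick end towards the pin, and set the dial gauge stand behind it last.

**What the last checks showed:**
- **Axle and pin:** the thick end is about 15–16 mm from the pin tip. The blocks are within about 0.5 mm of the pin's line, and each is under a bearing seat.
- **Dial gauge:** the foot is square to the plate to within about 0.2°. The dial's centre is at (553.3, 3.3) and the axle's middle at (553.2, 3.0). I took the feeler's position from the dial and did not measure the tip itself.
- **Case and big V-block:** the case measured the same as at the start, within noise. I did not go near the big V-block and did not re-measure it.
- **Disagreements:** the top and wrist cameras differed by about 1 mm, and I used the wrist camera for placing. One rectangle fit from the last top picture, on the block by the stop, came out skewed (35°); I put that down to the axle and dial sharing the view, since the picture itself looked right.

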